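# Clear the warming plate and load it from the dish carousel

## Task

With the scraper block, wipe all the loose plastic chips off the warming plate into the waste trough at its open end (they are sharp: do not touch them with the fingers), then stand the scraper back on its cork mat. After that turn the carousel by its knob to bring each round lidded dish in turn to the open front, and stand every dish flat and wholly on the warming plate, none on top of another; leave the brown bottles standing in the carousel and everything else on the table undisturbed.

Things in the scene. Friction and masses are not known exactly. Their poses are not given: they have to be found in the camera images.
- carousel: Fixed base of the dish carousel; origin on the table at the turning axis. Its open front, facing the arm, is its own -x; z up. A clear cover (underside 110 mm, top 116 mm above the table, 310 mm wide in y) roofs it from 30 mm in front of the axis to 145 mm behind, on thin posts at (x, y) = (-20 or 135, +-149) mm.
- window (a point): The open front of the carousel, 100 mm from the axis along the base's -x, at pocket floor height (26 mm above the table). Fixed; axes as the base's. Only a pocket turned to here (within about 0.3 rad) can be reached into from above.
- rotor (a joint): Angle of the carousel's turntable about the vertical axis, rad, anticlockwise positive seen from above, 0 at the start whichever pocket is in front. Turns either way (stops at +-20 rad) with light friction, about 0.05 N m, and stays where it is left.
- knob_grip (a point): On the turning axis, near the lower end of the turntable's black bar-shaped hand knob above the clear cover; turns with the turntable. Bar 56 mm long along this x, 14 mm thick along y, from 145 to 187 mm above the table (this point at 151 mm).
- turntable (a point): Turntable, 280 mm across; point on the axis on its top, which is the pocket floors, 26 mm above the table; turns with it. Six pockets 60 degrees apart, centres 100 mm from the axis, the first along this -x. Each is bounded by four upright pins 8 mm thick, 14 mm high, 35.5 mm from the pocket's centre, at 45 degrees to the radial line, so fingers fit along and across it.
- plate: Fixed dark warming plate with a waste trough. Origin on the table under the plate's middle. Plate 160 mm along x, 240 mm along y, top 20 mm above the table. White 10 mm rims, tops at 32 mm, along both x sides and the +y end. At y = -120 mm it is open and drops into the trough: 160 mm along x, y -120 to -210 mm, floor at 4 mm, outer sides walled by the same rim.
- mat: Thin cork mat fixed to the table, the scraper's place: 80 mm along x, 150 mm along y, 3 mm thick, origin at the middle of its underside.
- scraper_c (a point): Scraper block, centre half-way up (33 mm above its underside), z up. Rubber block 100 mm along its x, 44 mm along y, 20 mm high; on top an upright grey grip 60 mm along x, 18 mm along y, from 20 to 66 mm above the underside. 160 g.
- dish1_c (a point): Squat round lidded white dish, 56 mm across, 32 mm high, about 70 g; point at its centre, 16 mm above its underside, z up through the lid. Starts in some pocket of the carousel; may be absent.
- dish2_c (a point): Squat round lidded white dish, 56 mm across, 32 mm high, about 70 g; point at its centre, 16 mm above its underside, z up through the lid. Starts in some pocket of the carousel; may be absent.
- dish3_c (a point): Squat round lidded white dish, 56 mm across, 32 mm high, about 70 g; point at its centre, 16 mm above its underside, z up through the lid. Starts in some pocket of the carousel; may be absent.
- dish4_c (a point): Squat round lidded white dish, 56 mm across, 32 mm high, about 70 g; point at its centre, 16 mm above its underside, z up through the lid. Starts in some pocket of the carousel; may be absent.
- bottle1_c (a point): Brown glass bottle with a white cap, 52 mm across, 60 mm high; centre, half-way up, z up. Stands in a pocket of the carousel and stays there.
- bottle2_c (a point): Brown glass bottle with a white cap, 52 mm across, 60 mm high; centre, half-way up, z up. Stands in a pocket of the carousel and stays there.
- chip1_c (a point): Flat sharp chip of broken plastic, 26 x 20 x 6 mm; centre, 3 mm above its underside. Lies loose on the warming plate at the start; may be absent.
- chip2_c (a point): Flat sharp chip of broken plastic, 26 x 20 x 6 mm; centre, 3 mm above its underside. Lies loose on the warming plate at the start; may be absent.
- chip3_c (a point): Flat sharp chip of broken plastic, 26 x 20 x 6 mm; centre, 3 mm above its underside. Lies loose on the warming plate at the start; may be absent.
- chip4_c (a point): Flat sharp chip of broken plastic, 26 x 20 x 6 mm; centre, 3 mm above its underside. Lies loose on the warming plate at the start; may be absent.
- chip5_c (a point): Flat sharp chip of broken plastic, 26 x 20 x 6 mm; centre, 3 mm above its underside. Lies loose on the warming plate at the start; may be absent.

How it is judged:
By the outcome, as a careful person would: the job done as asked, in the order asked, and still so for the second after the job is handed in, with the robot touching nothing.
Of dish1, dish2, dish3, dish4 only 3 to 4 are there at a start; the rules pass over those that are not, and their reading is None.
Of chip1, chip2, chip3, chip4, chip5 only 3 to 5 are there at a start; the rules pass over those that are not, and their reading is None.
At some moment in a run one of scraper may be knocked a few centimetres aside while the robot is not near it.
Once in a run the grip may slacken for a moment while it holds something.
It also fails if it takes over 210 s, if anything falls off the work surface, if the arm or the gripper's body presses on something with over 40 N, if the wrist force passes 120 N, or if a joint passes its speed limit or range.

## Robot

A 7-joint arm with a two-finger parallel gripper is mounted at the origin on the work surface. World frame = base frame: x ahead of the robot, y to its left, z up, the work surface at z = 0. Lengths are in m, angles in rad, forces in N, time in s.
With the tool pointing down it reaches from about 0.35 to 0.775 m from the base axis. Payload 3.1 kg.
Tool frame: the origin (TCP) lies at the very end of the fingers, on their centre line; the grasp point (between the pads) lies 19 mm behind it; y points along the fingers, x is the direction in which the jaws open and shut, and the axes are right-handed (so a half turn about y gives the same grasp; the last joint's range is limited). The gripper opens to 85 mm and grips with 20 to 120 N. Pads are 22 mm wide; open, the fingers measure 114 mm over their backs; the gripper's body (76 mm by 85 mm) begins 54 mm behind the grasp point. The pads swing forward as they close: fully open they stand 13 mm farther back than shut.
Start: joints at [1.085, 0.311, 0.014, 1.512, -0.004, 1.319, -0.027], TCP at [0.236, -0.497, 0.231] pointing down, gripper open.
Joint ranges: [-2.7, 2.7], [-0.3, 1.91], [-1.27, 1.3], [0.12, 2.57], [-1.44, 4.58], [0.2, 2.03], [-3.05, 3.05]. Speed limits (rad/s): [2.79, 2.79, 3.14, 3.14, 3.14, 3.14, 3.14].

## Interface

Orientations are given as a unit quaternion [w, x, y, z].
In Python, from workcell import monitor, read_camera, camera_info, env, finder gives the robot as it stands.
- The arm moves only by the tool jog_arm, never from a script. Its argument "motion" is a list of rows, each a list of 5 numbers: the opening in per cent of the stroke, from 0 (shut) to 100 (fully open), then the shift along the world's x, y, z in m, then the turn about the world's z in degrees. In form: [[hand, tx, ty, tz, spin], ...]. A call has 1 to 10 rows; each row is the pose to reach, as a shift and turn from the pose commanded when the call began; what a row does not reach only later rows make up. A row lasts 1/10 s, in which the tool goes at most 50 mm and 8.59 degrees, less where a joint would pass 70% of its speed; a pose out of reach is approached as far as the arm can. A call with a gripper value outside its range is refused whole. The fingers move at their own pace and stop on an object; "grip_force" is the grip in N (left out, the last holds). Time passes only in rows, so rows that repeat a pose let the fingers close. It gives the time, the measured TCP pose, the force and the opening at its end, in the units of the state.
- monitor.get_state(): the state, without advancing time (a new reading comes with each control period).
- read_camera(name): name is "scene" or "top"; returns (picture, depth): 480x640x3 uint8, red, green, blue; 480x640 float32, m along the optical axis (not along the pixel's ray), 0 where there is no reading.
- camera_info(name): a dict with "K" (3x3 intrinsics, pixels), "R" (3x3) and "t" (3): a world point X has camera coordinates R X + t. Camera axes: x right, y down, z forward; pixel columns grow to the right and rows downward; lengths in m; the calibration is good to about 2 mm. A picture is of the moment at which its call begins. camera_info takes no time and is no camera call.
- env.hand_in(): hands the job in, once; it reports no verdict.
Trained networks look in the newest picture that a camera, given by its name, has taken for a name from the list of things; names that differ only in an ending like _2 or _b are one class to them, and where a whole thing is asked for, a point or a joint stands for the part that bears it (a point fixed in the world has none). Each returns a list of dicts, best first, with "score" (0 to 1); they miss things now and then, are a little off and sometimes report something else, mostly with a low value. They report only what shows in the picture. A call takes as long as a camera call.
- finder.boxes_of(camera, thing): "point" ([x, y, z] in m, in world coordinates, good to about 4 mm: the middle of the surface that is visible of it).
- finder.regions_of(camera, thing): "pixels" (480x640 bool, what is visible of it).
The state is a dict: "time_s": time; "joint_pos": joint angles; "joint_velocities": joint speeds; "tau": joint torques, N m; "ee_pos": TCP position; "eef_rot": TCP orientation; "force": force on the tool from outside, world axes, zero at the start; "ft_torque": the same for the moment, N m; "gripper_width": opening from 0.0 (shut) to 1.0 (fully open).
Only numpy, scipy, OpenCV 4.12 (cv2) and the standard library are available. Lean on these libraries where they do the work, as an engineer would, in place of code of your own. Each camera call takes 0.05 s, during which the arm holds its last target.

## Working session

There is one attempt and no reset: what is moved stays moved. The work goes in short steps, Python scripts to look and compute and a tool call to move; the robot and the scene stay as the last step left them, time stands still between calls to the robot, and variables do not carry over. Pictures are saved under pics/ and viewed, and the job is handed in when it is done.

Besides the shell and the picture viewer there is one more tool, called after "Request:" as name(argument=value, ...) on one line, values as JSON. jog_arm: Moves the arm, as the interface text tells. Its arguments: {"type":"object","properties":{"motion":{"type":"array","items":{"type":"array","items":{"type":"number"}}},"grip_force":{"type":"number"}},"required":["motion"]}

```bash
ls; mkdir -p pics
python3 - <<'E'
from workcell import monitor, read_camera, camera_info, env, finder
import cv2
s=monitor.get_state()
print({k:s[k] for k in('time_s','ee_pos','eef_rot','gripper_width','force')})
for n in('scene','top'):
    p,d=read_camera(n); cv2.imwrite(f'pics/{n}0.png',p[:,:,::-1])
    i=camera_info(n); print(n,i)
E
```

```text
pics
{'time_s': 0.0, 'ee_pos': array([ 0.23584574, -0.49605469,  0.2301829 ]), 'eef_rot': array([ 0.59821574, -0.59734651,  0.37843524, -0.37696399]), 'gripper_width': 0.9998856138788249, 'force': array([ 0.12115169, -0.00847469,  0.10428054])}
scene {'K': array([[589.99068735,   0.        , 315.81668349],
       [  0.        , 589.99068735, 235.15933911],
       [  0.        ,   0.        ,   1.        ]]), 'R': array([[ 0.86618681,  0.49924424, -0.02180825],
       [ 0.29880433, -0.55241686, -0.77817195],
       [-0.40054511,  0.66752588, -0.62767254]]), 't': array([-0.51977358, -0.06087276,  1.29045014])}
top {'K': array([[455.212841  ,   0.        , 323.73844689],
       [  0.        , 455.212841  , 237.59393145],
       [  0.        ,   0.        ,   1.        ]]), 'R': array([[-0.01577072, -0.99970023, -0.01872772],
       [-0.98007668,  0.01916459, -0.19769274],
       [ 0.19799239,  0.01523684, -0.98008513]]), 't': array([0.06276422, 0.56732348, 0.89763583])}
```

View pics/scene0.png

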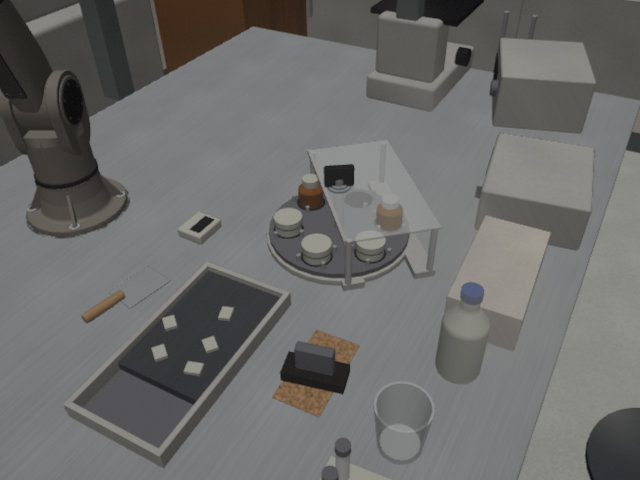

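View pics/top0.png

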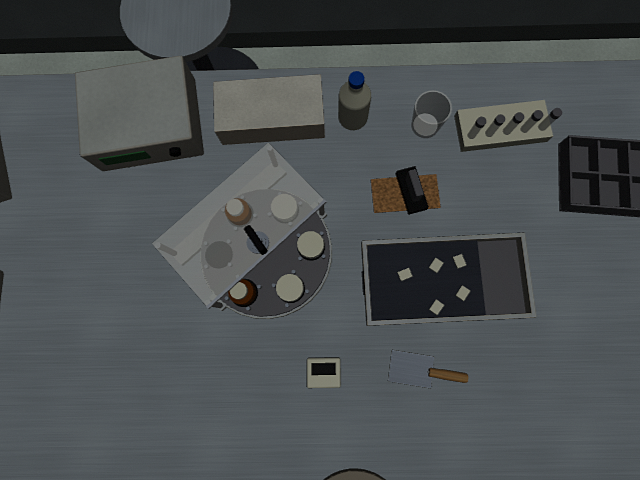

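```bash
cat > h.py <<'E'
from workcell import monitor, read_camera, camera_info, env, finder
import cv2, numpy as np
np.set_printoptions(precision=4,suppress=True)
def cloud(n,d):
    i=camera_info(n);K=i['K'];v,u=np.mgrid[:480,:640]
    c=np.stack([(u-K[0,2])/K[0,0]*d,(v-K[1,2])/K[1,1]*d,d],-1)
    return (c-i['t'])@i['R']
def onplane(n,uv,z):
    i=camera_info(n);K=i['K'];uv=np.atleast_2d(uv).astype(float)
    r=np.c_[(uv-[K[0,2],K[1,2]])/[K[0,0],K[1,1]],np.ones(len(uv))]@i['R']
    o=-i['R'].T@i['t'];return o+r*((z-o[2])/r[:,2])[:,None]
def proj(n,X):
    i=camera_info(n);c=np.atleast_2d(X)@i['R'].T+i['t'];p=c@i['K'].T;return p[:,:2]/p[:,2:]
def shot(n,name=None):
    p,d=read_camera(n)
    if name: cv2.imwrite('pics/'+name+'.png',p[:,:,::-1])
    return p,d
def rect(xy):
    (c,s,a)=cv2.minAreaRect((np.asarray(xy)[:,:2]*1000).astype(np.float32));return np.array(c),np.array(s),a
def tool():
    s=monitor.get_state();w,x,y,z=s['eef_rot']
    X=[1-2*(y*y+z*z),2*(x*y+w*z)]
    return s['time_s'],np.array(s['ee_pos']),np.degrees(np.arctan2(X[1],X[0])),s['gripper_width'],s['force']
E
python3 - <<'E'
from h import *
for n in('top','scene'):
    p,d=shot(n);C=cloud(n,d)
    np.savez(f'c_{n}.npz',p=p,d=d)
    for t in['plate','mat','carousel','turntable','knob_grip','scraper_c','dish1_c','bottle1_c','chip1_c']:
        try: L=finder.boxes_of(n,t)
        except Exception as e: print(t,e);continue
        print(n,t,[(np.round(l['point'],3).tolist(),round(float(l['score']),2)) for l in L])
    for t in['plate','mat','scraper_c','knob_grip']:
        for l in finder.regions_of(n,t)[:1]:
            m=l['pixels']&(d>0);P=C[m];print(n,t,m.sum(),rect(P),np.percentile(P[:,2],[5,50,95]))
            np.save(f'm_{n}_{t}.npy',l['pixels'])
E
```

```text
top plate [([0.48, -0.207, 0.019], 0.93), ([0.453, 0.216, 0.07], 0.25)]
top mat [([0.682, -0.109, 0.005], 0.7)]
top carousel [([0.589, 0.222, 0.114], 0.7)]
top turntable []
top knob_grip [([0.452, 0.217, 0.069], 0.62), ([0.507, 0.148, 0.026], 0.56)]
top scraper_c [([0.67, -0.132, 0.021], 0.62)]
top dish1_c []
top bottle1_c []
top chip1_c []
top plate 13712 (array([ 485.3159, -211.0553]), array([186.3105, 368.5931]), 1.7280588150024414) [0.0028 0.02   0.0327]
top mat 1465 (array([ 678.9335, -130.2618]), array([ 80.1982, 151.564 ]), 3.5860743522644043) [0.0002 0.0031 0.0062]
top scraper_c 931 (array([ 682.8633, -146.2182]), array([100.4266,  50.447 ]), 14.078591346740723) [0.0165 0.0246 0.0703]
top knob_grip 4449 (array([500.7467, 152.1602]), array([164.81  , 263.8541]), 25.073890686035156) [0.0232 0.0264 0.1465]
scene plate [([0.483, -0.25, 0.021], 0.81), ([0.455, -0.239, 0.025], 0.67)]
scene mat [([0.683, -0.173, 0.002], 0.82), ([0.523, -0.242, 0.026], 0.71), ([0.467, 0.211, 0.063], 0.19)]
scene carousel [([0.627, 0.167, 0.113], 0.62)]
scene turntable [([0.551, 0.139, 0.028], 0.95)]
scene knob_grip [([0.551, 0.139, 0.03], 0.63), ([0.683, -0.176, 0.002], 0.38)]
scene scraper_c [([0.69, -0.156, 0.025], 0.78)]
scene dish1_c [([0.649, 0.122, 0.056], 0.9)]
scene bottle1_c []
scene chip1_c [([0.451, -0.235, 0.025], 0.78)]
scene plate 21078 (array([ 481.6068, -193.7831]), array([183.2672, 378.0464]), 1.8351956605911255) [0.0039 0.0208 0.0333]
scene mat 1987 (array([ 677.7261, -130.6529]), array([ 82.3821, 155.2945]), 3.5983309745788574) [0.0016 0.0039 0.0061]
scene scraper_c 2441 (array([ 678.2611, -146.0935]), array([108.3267,  48.4758]), 12.679503440856934) [0.0091 0.0251 0.0702]
scene knob_grip 4905 (array([532.4008, 141.622 ]), array([203.1083, 317.8594]), 81.0632095336914) [0.0208 0.0277 0.1567]
```

Run:
```python
from h import *
for n in('top','scene'):
    f=np.load(f'c_{n}.npz');p,d=f['p'],f['d'];C=cloud(n,d);ok=d>0
    R=np.load(f'm_{n}_plate.npy')&ok
    R=cv2.dilate(R.astype(np.uint8),np.ones((7,7)))>0
    g=p.mean(-1)
    # rim: bright pixels
    P=C[R&ok]; 
    rim=P[(P[:,2]>.028)&(P[:,2]<.036)]; print(n,'rim',len(rim),rect(rim), np.percentile(rim[:,2],[5,50,95]))
    # plate top
    pl=P[(P[:,2]>.017)&(P[:,2]<.0225)]; print('plate z',np.median(pl[:,2]),rect(pl))
    S=C[(np.load(f'm_{n}_scraper_c.npy'))&ok]; g=S[S[:,2]>.062]; b=S[(S[:,2]<.03)&(S[:,2]>.018)]
    print('grip',len(g),rect(g),np.median(g[:,2]),'block',rect(b),np.median(b[:,2]))
    for t,z0,z1 in(('dish',.05,.064),('bot',.08,.092),('knob',.17,.195),('cover',.11,.12),('tt',.022,.03)):
        X=C; m=ok&(X[...,2]>z0)&(X[...,2]<z1)&(X[...,0]>.35)&(X[...,0]<.8)&(X[...,1]>-.02)&(X[...,1]<.4)
        k,l,s,c=cv2.connectedComponentsWithStats(m.astype(np.uint8))
        for i in range(1,k):
            if s[i,4]>(25 if t!='tt' else 300):
                Q=C[l==i]; print(t,s[i,4],Q.mean(0),rect(Q),c[i])
```

```text
top rim 2395 (array([ 482.2947, -205.036 ]), array([180.2124, 350.3687]), 1.794495701789856) [0.0287 0.0318 0.0346]
plate z 0.02005810512223161 (array([ 477.4237, -199.7014]), array([173.1771, 345.3297]), 1.2141610383987427)
grip 244 (array([ 681.7462, -143.4481]), array([58.8951, 18.4478]), 14.035752296447754) 0.0687104373217886 block (array([ 682.1792, -143.473 ]), array([100.5194,  45.0489]), 14.510125160217285) 0.02306804976515254
dish 97 [0.7735 0.3546 0.0572] (array([772.6293, 354.4911]), array([15.9138, 68.0362]), 33.22673034667969) [184.8969 148.701 ]
dish 550 [0.5552 0.082  0.0579] (array([555.7621,  82.2264]), array([55.2537, 53.5305]), 17.21091079711914) [309.8618 243.96  ]
dish 581 [0.4658 0.1257 0.058 ] (array([466.193 , 125.6791]), array([54.1233, 53.6289]), 87.97317504882812) [288.9931 287.1463]
dish 114 [0.455  0.2171 0.0607] (array([456.1128, 222.9508]), array([43.2133, 51.5012]), 42.00539016723633) [244.2807 293.1228]
bot 100 [0.777  0.3587 0.0859] (array([776.0641, 360.8323]), array([18.3113, 75.2352]), 24.082477569580078) [178.81 141.99]
bot 215 [0.4581 0.2243 0.0
[... 1895 characters left out ...]
[ 9.5389, 22.3519]), 84.99491119384766) [484.8    197.1333]
bot 39 [0.7494 0.1563 0.0855] (array([749.0682, 156.2194]), array([11.7745,  8.659 ]), 9.939118385314941) [432.2821 240.9231]
bot 36 [0.6361 0.0529 0.0856] (array([635.8149,  53.0097]), array([10.5234,  7.4898]), 29.600679397583008) [348.1667 254.5278]
cover 7894 [0.6099 0.2011 0.1172] (array([590.1653, 219.606 ]), array([176.6011, 319.5734]), 42.014347076416016) [373.1056 193.7588]
tt 2598 [0.5194 0.1197 0.0272] (array([500.7475, 126.3036]), array([136.076, 262.825]), 42.85254669189453) [310.4854 239.709 ]
tt 871 [0.6575 0.1403 0.0269] (array([656.5511, 147.2989]), array([141.598 ,  81.8787]), 45.22160339355469) [379.279  255.2365]
```

Run:
```python
import cv2
a=cv2.imread('pics/top0.png')
cv2.imwrite('pics/top0a.png',cv2.resize(a[130:330,140:340],None,fx=3,fy=3,interpolation=cv2.INTER_CUBIC))
cv2.imwrite('pics/top0b.png',cv2.resize(a[150:340,350:550],None,fx=3,fy=3,interpolation=cv2.INTER_CUBIC))
```

```text
(no output)
```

View pics/top0a.png

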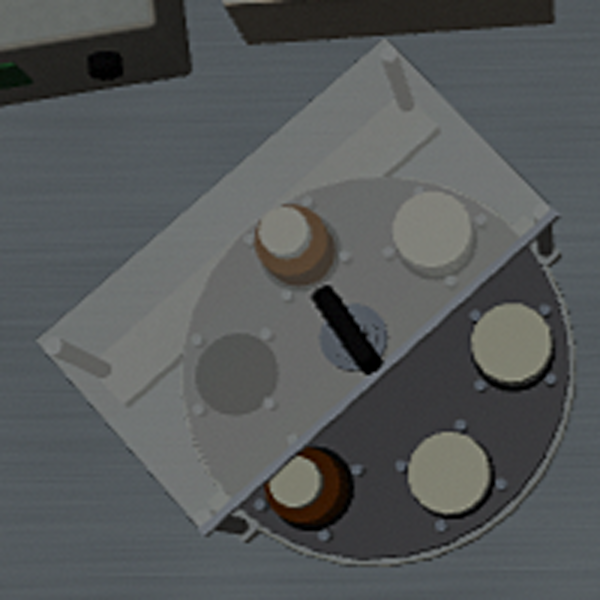

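View pics/top0b.png

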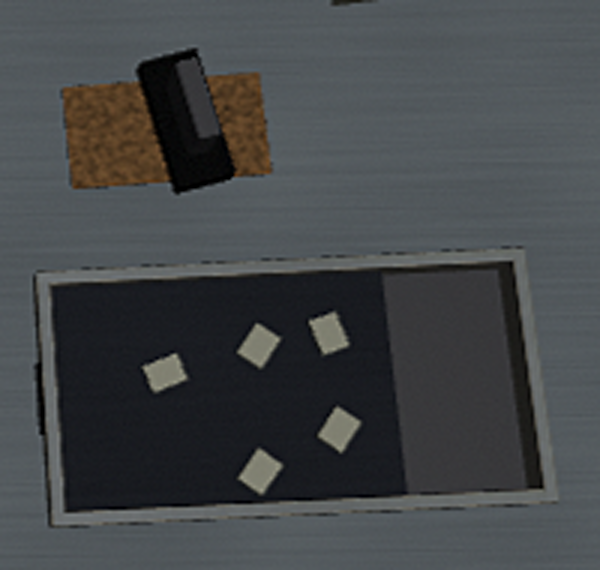

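Request:
jog_arm(motion=[[60,0.446,0.351,-0.08,-11.5],[60,0.446,0.351,-0.08,-11.5],[60,0.446,0.351,-0.08,-11.5],[60,0.446,0.351,-0.08,-11.5],[60,0.446,0.351,-0.08,-11.5],[60,0.446,0.351,-0.08,-11.5],[60,0.446,0.351,-0.08,-11.5],[60,0.446,0.351,-0.08,-11.5],[60,0.446,0.351,-0.08,-11.5],[60,0.446,0.351,-0.08,-11.5]], grip_force=60)

```text
time_s: 2.5
ee_pos: [0.6233, -0.192, 0.1619]
eef_rot: [-0.557, 0.557, -0.436, 0.436]
force: [0.3, -0.3, 0.5]
gripper_width: 0.601
```

```bash
cat >> h.py <<'E'
def scr(zoff=0.0,n='scene'):
    p,d=shot(n);C=cloud(n,d)
    L=finder.regions_of(n,'scraper_c')
    for l in L[:2]:
        S=C[l['pixels']&(d>0)]; g=S[(S[:,2]>.059+zoff)&(S[:,2]<.075+zoff)]; b=S[(S[:,2]<.03+zoff)&(S[:,2]>.015+zoff)]
        if len(g)>20: print('grip',l['score'],rect(g),np.median(g[:,2]))
        if len(b)>20: print('block',rect(b),np.median(b[:,2]))
E
python3 - <<'E'
from h import *
print(tool());scr();shot('scene','s1')
E
```

```text
(2.5, array([ 0.6233, -0.192 ,  0.1619]), np.float64(-76.08457870826881), 0.6012289653896886, array([ 0.2624, -0.3311,  0.4612]))
grip 0.86 (array([ 682.1793, -145.7177]), array([59.7311, 19.7123]), 13.272703170776367) 0.06904128666649832
block (array([ 682.0305, -145.971 ]), array([100.5521,  47.021 ]), 14.062265396118164) 0.02360799287552507
```

View pics/s1.png

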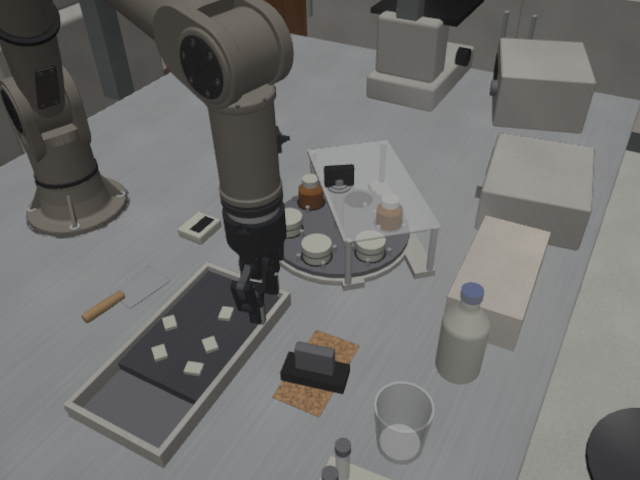

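Request:
jog_arm(motion=[[60,0.059,0.047,-0.05,0],[60,0.059,0.047,-0.05,0],[60,0.059,0.047,-0.05,0],[60,0.059,0.047,-0.05,0]])

```text
time_s: 3.05
ee_pos: [0.68, -0.1465, 0.1108]
eef_rot: [-0.556, 0.558, -0.436, 0.435]
force: [-0.5, -1.4, 0.4]
gripper_width: 0.601
```

Request:
jog_arm(motion=[[60,0.001,0.001,-0.04,0],[60,0.001,0.001,-0.075,0],[60,0.001,0.001,-0.078,0],[60,0.001,0.001,-0.078,0],[15,0.001,0.001,-0.078,0],[10,0.001,0.001,-0.078,0],[5,0.001,0.001,-0.078,0],[5,0.001,0.001,-0.078,0],[5,0.001,0.001,-0.078,0],[5,0.001,0.001,-0.078,0]])

```text
time_s: 4.05
ee_pos: [0.6838, -0.1457, 0.0371]
eef_rot: [0.558, -0.556, 0.434, -0.437]
force: [-1.4, 0.5, 6.0]
gripper_width: 0.205
```

Run:
```python
from h import *
print(tool());shot('scene','s2')
```

```text
(4.05, array([ 0.6838, -0.1457,  0.0371]), np.float64(-76.07648792414574), 0.20495487072384805, array([-1.3617,  0.5284,  6.0019]))
```

View pics/s2.png

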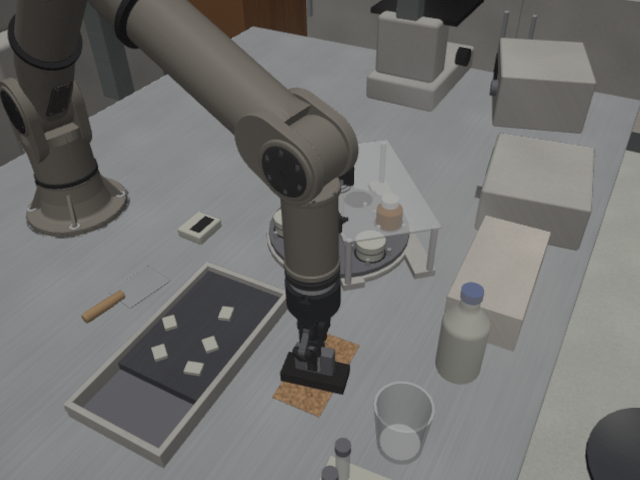

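Request:
jog_arm(motion=[[5,0,0,0.02,0],[5,0,0,0.05,0],[5,0,0,0.08,0],[5,-0.04,0.016,0.08,-4],[5,-0.08,0.034,0.08,-8],[5,-0.12,0.052,0.08,-12],[5,-0.16,0.07,0.08,-12.1],[5,-0.178,0.0755,0.08,-12.1],[5,-0.178,0.0755,0.08,-12.1]], grip_force=80)

```text
time_s: 5.0
ee_pos: [0.5005, -0.068, 0.114]
eef_rot: [-0.508, 0.509, -0.492, 0.49]
force: [0.9, 0.2, -1.5]
gripper_width: 0.203
```

Run:
```python
from h import *
print(tool());p,d=shot('scene','s3')
C=cloud('scene',d)
for l in finder.regions_of('scene','scraper_c')[:1]:
    S=C[l['pixels']&(d>0)];print(l['score'],len(S),np.percentile(S[:,2],[1,5,20,50,80]))
    h=np.histogram(S[:,2],bins=np.arange(0,.2,.004));print([(round(float(a),3),int(b)) for b,a in zip(*h) if b>5])
```

```text
(5.0, array([ 0.5005, -0.068 ,  0.114 ]), np.float64(-88.03046293171685), 0.20260254123605526, array([ 0.9005,  0.2148, -1.5385]))
0.86 1606 [0.0802 0.0841 0.093  0.101  0.117 ]
[(0.02, 9), (0.08, 61), (0.084, 108), (0.088, 111), (0.092, 116), (0.096, 191), (0.1, 522), (0.104, 64), (0.108, 49), (0.112, 38), (0.116, 37), (0.12, 39), (0.124, 38), (0.128, 30), (0.132, 25), (0.136, 21), (0.14, 31), (0.144, 95), (0.148, 14)]
```

View pics/s3.png

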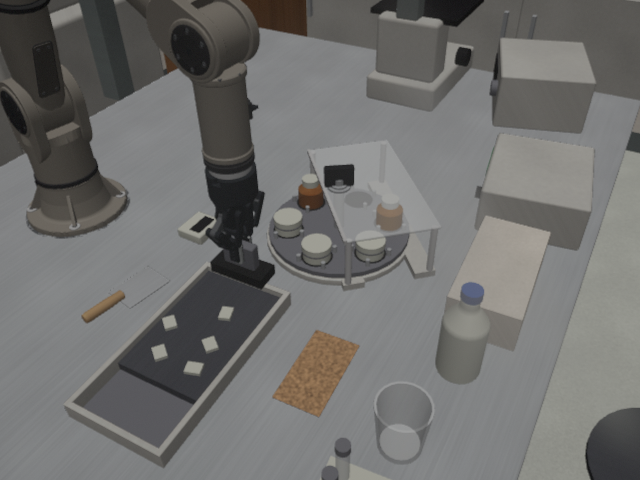

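Request:
jog_arm(motion=[[5,0.004,-0.003,-0.03,0],[5,0.004,-0.003,-0.05,0],[5,0.004,-0.003,-0.055,0],[5,0.004,-0.003,-0.058,0],[5,0.004,-0.003,-0.06,0],[5,0.004,-0.003,-0.06,0]])

```text
time_s: 5.7
ee_pos: [0.5065, -0.0742, 0.0587]
eef_rot: [-0.506, 0.509, -0.493, 0.491]
force: [-18.7, 0.9, 33.4]
gripper_width: 0.201
```

Run:
```python
from h import *
print(tool());p,d=shot('top','t3')
a=cv2.imread('pics/t3.png')
cv2.imwrite('pics/t3b.png',cv2.resize(a[150:340,340:540],None,fx=3,fy=3,interpolation=cv2.INTER_CUBIC))
```

```text
(5.7, array([ 0.5065, -0.0742,  0.0587]), np.float64(-88.23933881620715), 0.20122830282609666, array([-18.7403,   0.9284,  33.4141]))
```

View pics/t3b.png

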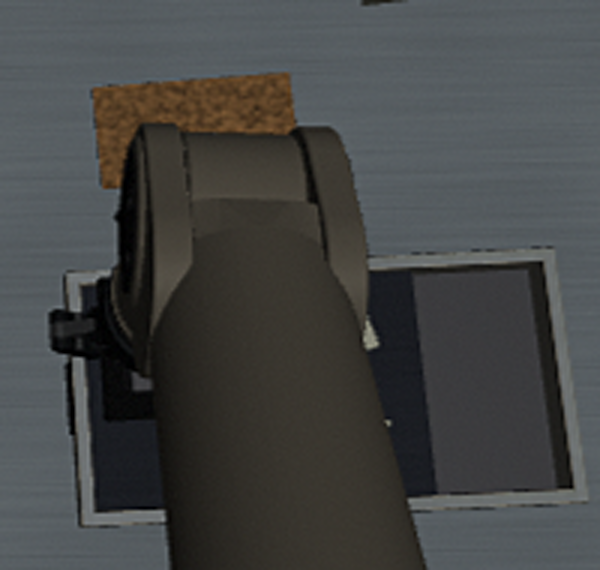

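Request:
jog_arm(motion=[[5,0,0,0.006,0],[5,-0.005,0,0.006,0],[5,-0.005,0,0.006,0],[5,-0.005,0,0.006,0]])

```text
time_s: 6.15
ee_pos: [0.5028, -0.0728, 0.0593]
eef_rot: [-0.508, 0.508, -0.492, 0.492]
force: [-0.4, 0.6, -1.4]
gripper_width: 0.198
```

Run:
```python
from h import *
print(tool());p,d=shot('scene','s4')
a=cv2.imread('pics/s4.png')
cv2.imwrite('pics/s4b.png',cv2.resize(a[180:460,60:360],None,fx=2.6,fy=2.1,interpolation=cv2.INTER_CUBIC))
C=cloud('scene',d)
for l in finder.regions_of('scene','scraper_c')[:1]:
    S=C[l['pixels']&(d>0)]
    h=np.histogram(S[:,2],bins=np.arange(0,.15,.003));print([(round(float(a),3),int(b)) for b,a in zip(*h) if b>5])
    b=S[(S[:,2]>.034)&(S[:,2]<.055)];print(rect(b),np.median(b[:,2]))
    A=np.c_[b[:,:2]-b[:,:2].mean(0),np.ones(len(b))];print(np.linalg.lstsq(A,b[:,2],rcond=None)[0])
```

```text
(6.15, array([ 0.5028, -0.0728,  0.0593]), np.float64(-88.18604892435563), 0.19761589366997376, array([-0.4441,  0.6113, -1.4147]))
[(0.021, 7), (0.024, 16), (0.027, 26), (0.03, 40), (0.033, 61), (0.036, 78), (0.039, 121), (0.042, 165), (0.045, 152), (0.048, 182), (0.051, 201), (0.054, 47), (0.057, 34), (0.06, 26), (0.063, 32), (0.066, 20), (0.069, 26), (0.072, 20), (0.075, 22), (0.078, 20), (0.081, 19), (0.084, 15), (0.087, 24), (0.09, 23), (0.093, 76), (0.096, 15)]
(array([506.2228, -74.1409]), array([103.2755,  47.5192]), 3.593651294708252) 0.0466158571134368
[0.0439 0.1157 0.0461]
```

View pics/s4b.png

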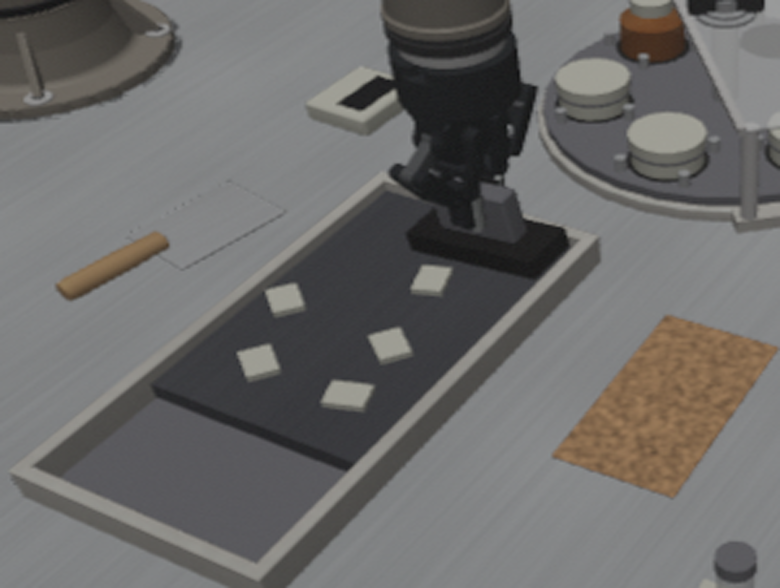

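Run:
```python
from h import *
p,d=shot('scene');C=cloud('scene',d)
l=finder.regions_of('scene','scraper_c')[0]
m=l['pixels']&(d>0);S=C[m]
g=S[(S[:,2]>.088)&(S[:,2]<.1)];print(len(g),rect(g))
A=np.c_[g[:,:2]-g[:,:2].mean(0),np.ones(len(g))];print(np.linalg.lstsq(A,g[:,2],rcond=None)[0])
# block top: ransac near-horizontal plane among z .035-.06
b=S[(S[:,2]>.03)&(S[:,2]<.06)];rng=np.random.default_rng(0);best=(0,)
for _ in range(3000):
    q=b[rng.choice(len(b),3,False)]
    try: c=np.linalg.solve(np.c_[q[:,:2],np.ones(3)],q[:,2])
    except: continue
    if np.hypot(c[0],c[1])>.3: continue
    k=np.abs(np.c_[b[:,:2],np.ones(len(b))]@c-b[:,2])<.0015
    if k.sum()>best[0]: best=(k.sum(),c,k)
k=best[2];q=b[k];print(best[0],len(b),best[1],rect(q),np.median(q[:,2]))
cc=np.linalg.lstsq(np.c_[q[:,:2]-q[:,:2].mean(0),np.ones(len(q))],q[:,2],rcond=None)[0];print(cc)
```

```text
123 (array([519.0286, -73.9119]), array([23.5611, 16.5902]), 1.2061150074005127)
[-0.1017  0.1565  0.0938]
464 1047 [ 0.1185  0.0135 -0.0114] (array([504.9077, -74.1963]), array([100.4279,  44.5667]), 2.5263638496398926) 0.049720801077201185
[0.1183 0.0074 0.0485]
```

Request:
jog_arm(motion=[[5,-0.02,0.003,0,0],[5,-0.02,0.003,-0.002,0],[5,-0.02,0.003,-0.004,0],[5,-0.02,0.003,-0.004,0],[40,-0.02,0.003,-0.004,0],[40,-0.02,0.003,-0.004,0],[40,-0.02,0.003,-0.004,0],[40,-0.02,0.003,-0.004,0]])

```text
time_s: 7.15
ee_pos: [0.4834, -0.0698, 0.0561]
eef_rot: [0.508, -0.508, 0.492, -0.492]
force: [-1.0, -0.0, 0.2]
gripper_width: 0.4
```

```bash
cat >> h.py <<'E'
def tilt(lo,hi,n='scene'):
    p,d=shot(n);C=cloud(n,d)
    L=finder.regions_of(n,'scraper_c')
    if not L: print('none');return
    S=C[L[0]['pixels']&(d>0)];b=S[(S[:,2]>lo)&(S[:,2]<hi)];rng=np.random.default_rng(0);best=(0,)
    for _ in range(3000):
        q=b[rng.choice(len(b),3,False)]
        try: c=np.linalg.solve(np.c_[q[:,:2],np.ones(3)],q[:,2])
        except Exception: continue
        if np.hypot(c[0],c[1])>.3: continue
        k=np.abs(np.c_[b[:,:2],np.ones(len(b))]@c-b[:,2])<.0015
        if k.sum()>best[0]: best=(k.sum(),c,k)
    q=b[best[2]];print(L[0]['score'],best[0],len(b),'slope',best[1][:2],rect(q),'z',np.median(q[:,2]))
E
python3 - <<'E'
from h import *
print(tool());tilt(.02,.06)
E
```

```text
(7.15, array([ 0.4834, -0.0698,  0.0561]), np.float64(-88.17082897863024), 0.399513608619739, array([-0.9934, -0.0396,  0.1897]))
0.83 430 1150 slope [ 0.0096 -0.0243] (array([484.3766, -69.5896]), array([100.5085,  45.8523]), 2.547287702560425) z 0.041227559636866404
```

Request:
jog_arm(motion=[[5,0.001,0,-0.001,0],[5,0.001,0,-0.001,0],[5,0.001,0,-0.001,0],[5,0.001,0,-0.001,0],[5,0.001,0,-0.001,0],[5,0.001,0,0.001,0],[5,0.009,0,0.001,0],[5,0.018,0,0.001,0],[5,0.018,0,0.001,0],[5,0.018,0,0.001,0]])

```text
time_s: 8.25
ee_pos: [0.5012, -0.0696, 0.0569]
eef_rot: [-0.508, 0.508, -0.492, 0.492]
force: [0.3, 0.5, -2.1]
gripper_width: 0.2
```

Run:
```python
from h import *
print(tool());tilt(.02,.06)
```

```text
(8.25, array([ 0.5012, -0.0696,  0.0569]), np.float64(-88.15942202626692), 0.20016852467640908, array([ 0.28  ,  0.5391, -2.0639]))
0.82 455 1195 slope [-0.0008 -0.0064] (array([501.2776, -70.501 ]), array([99.844 , 46.8869]), 3.0742287635803223) z 0.04274305548073085
```

Request:
jog_arm(motion=[[5,0,0,-0.0015,0],[5,0.0003,-0.01,-0.0015,0],[5,0.0006,-0.02,-0.0015,0],[5,0.001,-0.03,-0.0015,0],[5,0.0013,-0.04,-0.0015,0],[5,0.0016,-0.05,-0.0015,0],[5,0.002,-0.06,-0.0015,0],[5,0.0023,-0.07,-0.0015,0],[5,0.0026,-0.08,-0.0015,0],[5,0.003,-0.09,-0.0015,0]])

```text
time_s: 9.35
ee_pos: [0.5039, -0.1605, 0.0556]
eef_rot: [-0.508, 0.508, -0.492, 0.492]
force: [-0.2, -0.1, -2.0]
gripper_width: 0.194
```

Request:
jog_arm(motion=[[5,0.0003,-0.01,0,0],[5,0.0006,-0.02,0,0],[5,0.001,-0.03,0,0],[5,0.0013,-0.04,0,0],[5,0.0016,-0.05,0,0],[5,0.002,-0.06,0,0],[5,0.0023,-0.075,0,0],[5,0.0026,-0.09,0,0],[5,0.0035,-0.112,0,0],[5,0.0035,-0.112,0,0]])

```text
time_s: 10.35
ee_pos: [0.5065, -0.2781, 0.0558]
eef_rot: [-0.505, 0.508, -0.492, 0.495]
force: [0.1, -0.6, -1.6]
gripper_width: 0.199
```

Run:
```python
from h import *
print(tool());tilt(.02,.06);shot('scene','s5')
```

```text
(10.35, array([ 0.5065, -0.2781,  0.0558]), np.float64(-88.52668509003286), 0.19903642463154095, array([ 0.0535, -0.5575, -1.6461]))
0.94 678 1481 slope [0.0024 0.0029] (array([ 506.0566, -279.0728]), array([101.3728,  44.1848]), 2.8352034091949463) z 0.04150043839577597
```

View pics/s5.png

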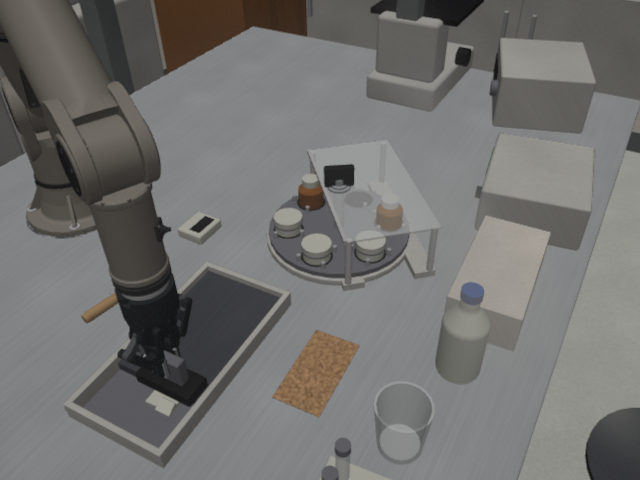

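Request:
jog_arm(motion=[[5,0,0.005,0.03,0],[5,0,0.02,0.06,0],[5,-0.01,0.06,0.06,0],[5,-0.02,0.1,0.06,0],[5,-0.03,0.14,0.06,0],[5,-0.04,0.18,0.06,0],[5,-0.052,0.208,0.06,0],[5,-0.052,0.208,0.06,0],[5,-0.052,0.208,0.06,0]])

```text
time_s: 11.4
ee_pos: [0.4553, -0.0624, 0.1159]
eef_rot: [0.509, -0.509, 0.491, -0.491]
force: [1.2, -0.7, -0.8]
gripper_width: 0.198
```

Run:
```python
from h import *
print(tool());shot('scene','s6');tilt(.07,.12)
a=cv2.imread('pics/s6.png')
cv2.imwrite('pics/s6b.png',cv2.resize(a[180:460,60:360],None,fx=2.6,fy=2.1,interpolation=cv2.INTER_CUBIC))
```

```text
(11.4, array([ 0.4553, -0.0624,  0.1159]), np.float64(-87.95059229387265), 0.19763683330835988, array([ 1.156 , -0.6981, -0.8073]))
0.57 456 1225 slope [ 0.0063 -0.0165] (array([456.337 , -65.4753]), array([101.9799,  44.6751]), 4.470973968505859) z 0.10193893974687775
```

View pics/s6b.png

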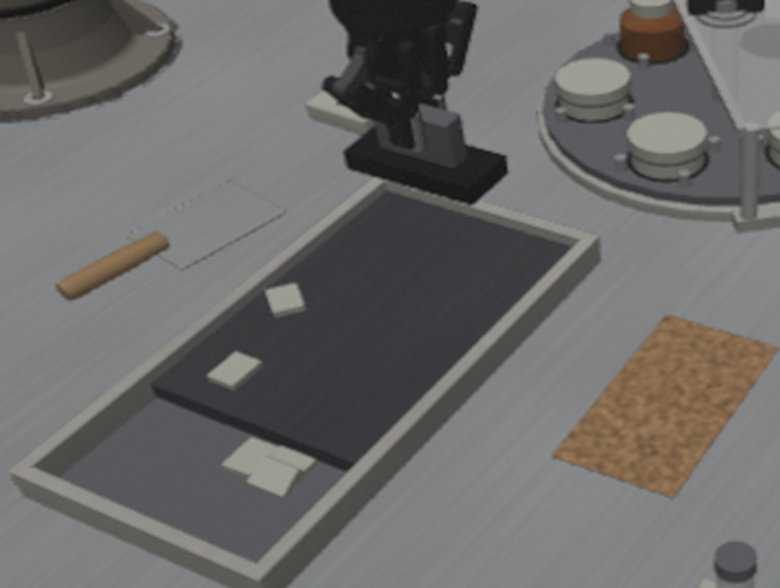

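Request:
jog_arm(motion=[[5,-0.001,-0.017,-0.01,0],[5,-0.001,-0.017,-0.03,0],[5,-0.001,-0.017,-0.05,0],[5,-0.001,-0.017,-0.057,0],[5,-0.001,-0.017,-0.0595,0],[5,-0.001,-0.017,-0.0595,0]])

```text
time_s: 12.15
ee_pos: [0.4549, -0.0811, 0.0563]
eef_rot: [0.508, -0.508, 0.492, -0.492]
force: [0.3, 0.0, -1.3]
gripper_width: 0.195
```

Run:
```python
from h import *
print(tool());tilt(.02,.06)
```

```text
(12.15, array([ 0.4549, -0.0811,  0.0563]), np.float64(-88.20676122151868), 0.19499239459285578, array([ 0.2837,  0.0233, -1.2536]))
0.6 472 1149 slope [-0.0008  0.0031] (array([455.5108, -82.6359]), array([102.6934,  45.4715]), 3.827686071395874) z 0.04216504546679705
```

Request:
jog_arm(motion=[[5,-0.002,-0.008,-0.001,0],[5,-0.0017,-0.018,-0.001,0],[5,-0.0014,-0.028,-0.001,0],[5,-0.001,-0.038,-0.001,0],[5,-0.0007,-0.048,-0.001,0],[5,-0.0004,-0.058,-0.001,0],[5,0,-0.068,-0.001,0],[5,0.0003,-0.078,-0.001,0],[5,0.0006,-0.088,-0.001,0],[5,0.001,-0.098,-0.001,0]])

```text
time_s: 13.25
ee_pos: [0.4555, -0.1794, 0.0551]
eef_rot: [0.508, -0.508, 0.492, -0.492]
force: [-0.6, 0.0, -0.8]
gripper_width: 0.196
```

Request:
jog_arm(motion=[[5,0.0003,-0.01,0,0],[5,0.0006,-0.02,0,0],[5,0.001,-0.03,0,0],[5,0.0013,-0.04,0,0],[5,0.0016,-0.05,0,0],[5,0.002,-0.06,0,0],[5,0.0023,-0.075,0,0],[5,0.0026,-0.085,0,0],[5,0.003,-0.096,0,0],[5,0.003,-0.096,0,0]])

```text
time_s: 14.25
ee_pos: [0.458, -0.2776, 0.0551]
eef_rot: [-0.507, 0.508, -0.492, 0.493]
force: [-0.8, 0.8, -1.2]
gripper_width: 0.198
```

Request:
jog_arm(motion=[[5,0,0.005,0.03,0],[5,0,0.01,0.06,0],[5,0,0.05,0.08,0],[5,0.04,0.08,0.08,8],[5,0.08,0.1,0.08,16],[5,0.12,0.12,0.08,24],[5,0.15,0.13,0.08,32],[5,0.18,0.13,0.08,40],[5,0.2,0.135,0.08,48],[5,0.217,0.14,0.08,56]])

```text
time_s: 15.25
ee_pos: [0.6762, -0.1341, 0.1341]
eef_rot: [0.68, -0.68, 0.194, -0.193]
force: [0.2, 0.2, -2.0]
gripper_width: 0.195
```

Run:
```python
from h import *
print(tool());shot('scene','s7');tilt(.07,.14)
a=cv2.imread('pics/s7.png')
cv2.imwrite('pics/s7b.png',cv2.resize(a[180:460,60:360],None,fx=2.6,fy=2.1,interpolation=cv2.INTER_CUBIC))
```

```text
(15.25, array([ 0.6762, -0.1341,  0.1341]), np.float64(-31.814598788866444), 0.19496945413433833, array([ 0.2271,  0.2295, -1.9854]))
0.88 776 1775 slope [ 0.0112 -0.0029] (array([ 679.9951, -133.2492]), array([101.1231,  45.4492]), 56.663246154785156) z 0.11948675148182648
```

View pics/s7b.png

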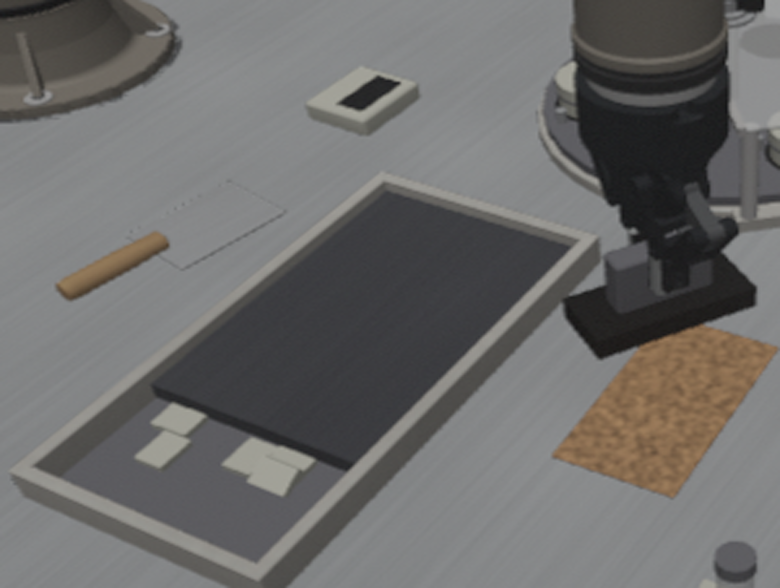

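Request:
jog_arm(motion=[[5,0,0,-0.01,8.5],[5,0,0,-0.03,17],[5,0,0,-0.05,25.5],[5,0,0,-0.07,34],[5,0,0.001,-0.08,35.4],[5,0,0.001,-0.09,35.4],[5,0,0.001,-0.0935,35.4],[5,0,0.001,-0.0945,35.4],[5,0,0.001,-0.0945,35.4]])

```text
time_s: 16.3
ee_pos: [0.676, -0.1337, 0.0415]
eef_rot: [-0.707, 0.707, 0.02, -0.019]
force: [0.2, 0.5, -2.4]
gripper_width: 0.193
```

Run:
```python
from h import *
print(tool());shot('scene','s8');tilt(.01,.05)
```

```text
(16.3, array([ 0.676 , -0.1337,  0.0415]), np.float64(3.1778119815697594), 0.19349169436791108, array([ 0.2189,  0.4764, -2.42  ]))
0.57 544 1190 slope [-0.0037 -0.0039] (array([ 676.3845, -136.7307]), array([44.7204, 96.5817]), 2.663050889968872) z 0.02718434461673689
```

Request:
jog_arm(motion=[[5,0.002,0.005,0,0],[5,0.002,0.005,-0.0025,0],[5,0.002,0.005,-0.0035,0],[5,0.002,0.005,-0.0035,0],[45,0.002,0.005,-0.0035,0],[45,0.002,0.005,-0.0035,0],[45,0.002,0.005,-0.0035,0],[45,0.002,0.005,0.03,0],[45,0.002,0.005,0.08,0],[45,0.002,0.005,0.12,0]])

```text
time_s: 17.45
ee_pos: [0.6776, -0.1292, 0.1625]
eef_rot: [-0.707, 0.707, 0.02, -0.019]
force: [1.0, -0.2, 1.3]
gripper_width: 0.449
```

Run:
```python
from h import *
print(tool());shot('scene','s9');tilt(.01,.05)
```

```text
(17.45, array([ 0.6776, -0.1292,  0.1625]), np.float64(3.1963045573176885), 0.44903467489123755, array([ 0.956 , -0.1734,  1.334 ]))
0.76 618 1326 slope [-0.0154 -0.0037] (array([ 678.5491, -127.199 ]), array([ 45.2408, 102.4008]), 3.3826828002929688) z 0.023584651376249485
```

View pics/s9.png

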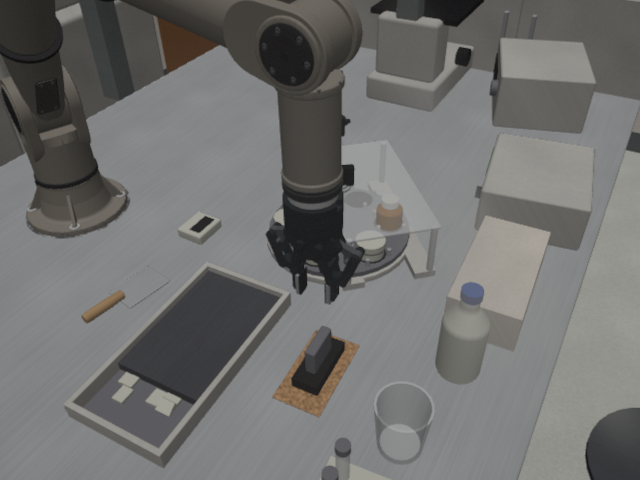

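Request:
jog_arm(motion=[[50,-0.02,0.04,0.04,-8.5],[50,-0.04,0.08,0.08,-17],[50,-0.05,0.12,0.09,-25.5],[50,-0.07,0.16,0.09,-34],[50,-0.08,0.2,0.09,-42.5],[50,-0.1,0.24,0.09,-51],[50,-0.12,0.28,0.09,-59],[50,-0.13,0.31,0.09,-59],[50,-0.13,0.31,0.09,-59],[50,-0.13,0.31,0.09,-59]])

```text
time_s: 18.6
ee_pos: [0.5466, 0.1815, 0.2492]
eef_rot: [-0.625, 0.626, -0.33, 0.33]
force: [0.1, 0.4, -0.1]
gripper_width: 0.503
```

Run:
```python
from h import *
print(tool())
ax=np.array([.548,.1813]);u=np.array([np.cos(np.radians(34.2)),np.sin(np.radians(34.2))]);w=np.array([-u[1],u[0]])
for n in('scene','top'):
    p=cv2.imread(f'pics/{n}0.png')
    for z,c in((.187,(0,0,255)),(.145,(0,255,0))):
        q=[list(ax+.028*a*u+.007*b*w)+[z] for a,b in((1,1),(1,-1),(-1,-1),(-1,1))]
        cv2.polylines(p,[np.round(proj(n,q)*16).astype(int)],True,c,1,shift=4)
    x,y=proj(n,[ [*ax,.17]])[0].astype(int)
    cv2.imwrite(f'pics/k_{n}.png',cv2.resize(p[y-40:y+40,x-50:x+50],None,fx=6,fy=6,interpolation=cv2.INTER_CUBIC))
a=np.hstack([cv2.imread('pics/k_scene.png'),cv2.imread('pics/k_top.png')]);cv2.imwrite('pics/k.png',cv2.resize(a,None,fx=.66,fy=.66))
```

```text
(18.6, array([0.5466, 0.1815, 0.2492]), np.float64(-55.64832568654869), 0.5028563855013546, array([ 0.1079,  0.3698, -0.1447]))
```

View pics/k.png

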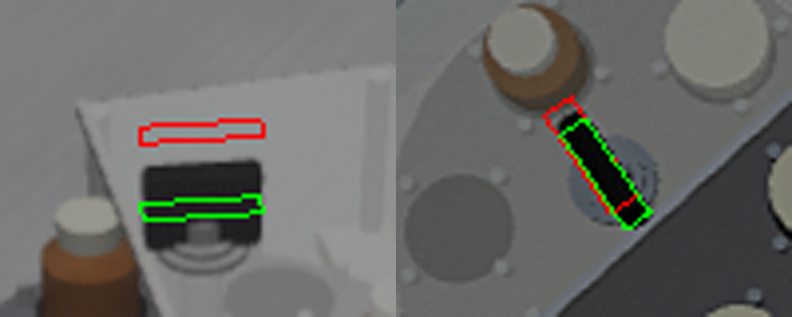

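Run:
```python
from h import *
for n in('scene','top'):
    f=np.load(f'c_{n}.npz');p,d=f['p'],f['d'];C=cloud(n,d)
    x,y=proj(n,[[.548,.1813,.15]])[0].astype(int)
    sub=p[y-25:y+25,x-25:x+25].max(-1)<40
    print(n,x,y,sub.sum());S=C[y-25:y+25,x-25:x+25][sub];dd=d[y-25:y+25,x-25:x+25][sub]
    print((dd==0).sum(),rect(S[dd>0]),S[dd>0].mean(0));h=np.histogram(S[dd>0][:,2],bins=np.arange(0,.25,.006));print([(round(float(a),3),int(b)) for b,a in zip(*h) if b>0])
    T=S[(dd>0)&(S[:,2]>.14)]; 
    for lo in(.14,.155,.16):
        T=S[(dd>0)&(S[:,2]>lo)]
        if len(T)>4: print(lo,len(T),rect(T),T.mean(0))
```

```text
scene 338 173 510
5 (array([550.8997, 177.6895]), array([52.7915, 17.3549]), 33.43940353393555) [0.5518 0.1756 0.1536]
[(0.126, 15), (0.132, 43), (0.138, 59), (0.144, 78), (0.15, 71), (0.156, 84), (0.162, 123), (0.168, 32)]
0.14 430 (array([550.895 , 177.6862]), array([52.5571, 17.3549]), 33.43940734863281) [0.552  0.1758 0.1568]
0.155 252 (array([550.9328, 177.7113]), array([52.2137, 17.3549]), 33.43940353393555) [0.5517 0.1763 0.1633]
0.16 182 (array([550.8649, 177.6664]), array([51.6989, 17.3549]), 33.43940353393555) [0.5515 0.1771 0.1655]
top 255 239 250
5 (array([549.5397, 179.0934]), array([55.0729, 22.1419]), 27.34760856628418) [0.5456 0.1788 0.1606]
[(0.024, 2), (0.114, 3), (0.126, 6), (0.132, 5), (0.138, 8), (0.144, 5), (0.15, 7), (0.156, 12), (0.162, 187), (0.168, 10)]
0.14 227 (array([548.3943, 180.956 ]), array([54.6513, 13.5122]), 33.76613235473633) [0.5464 0.1794 0.1639]
0.155 210 (array([548.4874, 181.024 ]), array([54.4227, 13.3898]), 33.45668029785156) [0.5477 0.1804 0.1653]
0.16 207 (array([548.4874, 181.024 ]), array([54.4227, 13.3898]), 33.45668029785156) [0.548  0.1806 0.1654]
```

Request:
jog_arm(motion=[[50,0.002,-0.001,-0.04,-0.9],[50,0.002,-0.001,-0.08,-0.9],[50,0.002,-0.001,-0.105,-0.9],[50,0.002,-0.001,-0.106,-0.9],[30,0.002,-0.001,-0.106,-0.9],[10,0.002,-0.001,-0.106,-0.9],[5,0.002,-0.001,-0.106,-0.9],[5,0.002,-0.001,-0.106,-0.9],[5,0.002,-0.001,-0.106,-0.9]], grip_force=50)

```text
time_s: 19.5
ee_pos: [0.55, 0.1813, 0.1463]
eef_rot: [0.623, -0.622, 0.335, -0.336]
force: [-2.9, 1.6, 4.5]
gripper_width: 0.152
```

Run:
```python
from h import *
print(tool());shot('scene','s10')
```

```text
(19.5, array([0.55  , 0.1813, 0.1463]), np.float64(-56.64427530208501), 0.15221274668388482, array([-2.918 ,  1.5836,  4.4957]))
```

View pics/s10.png

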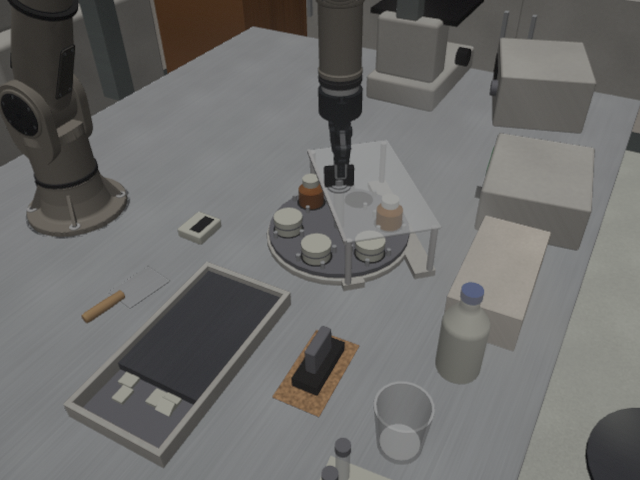

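Request:
jog_arm(motion=[[5,0,0,0.003,2],[5,0,0,0.003,5],[5,0,0,0.003,8.5],[5,0,0,0.003,8.5],[5,0,0,0.003,8.5],[45,0,0,0.003,8.5],[45,0,0,0.003,8.5],[45,0,0,0.01,8.5],[45,0,0,0.05,8.5],[45,0,0,0.1,8.5]])

```text
time_s: 20.55
ee_pos: [0.5481, 0.1788, 0.2444]
eef_rot: [-0.644, 0.647, -0.29, 0.288]
force: [1.4, 0.5, 0.9]
gripper_width: 0.451
```

```bash
cat >> h.py <<'E'
AX=np.array([.548,.181])
def dishes(n='scene',lo=.05,hi=.064,box=(.35,.8,-.02,.4)):
    p,d=shot(n);C=cloud(n,d)
    m=(d>0)&(C[...,2]>lo)&(C[...,2]<hi)&(C[...,0]>box[0])&(C[...,0]<box[1])&(C[...,1]>box[2])&(C[...,1]<box[3])
    k,l,s,c=cv2.connectedComponentsWithStats(m.astype(np.uint8))
    for i in range(1,k):
        if s[i,4]>150:
            Q=C[l==i];r=rect(Q);v=r[0]/1000-AX
            print(n,s[i,4],'c',r[0],r[1],'z',np.median(Q[:,2]),'pol',np.hypot(*v),np.degrees(np.arctan2(v[1],v[0]))%360)
    return p
E
python3 - <<'E'
from h import *
print(tool());p=dishes();q=dishes('top')
cv2.imwrite('pics/s11.png',p[:,:,::-1])
E
```

```text
(20.55, array([0.5481, 0.1788, 0.2444]), np.float64(-48.233949826130846), 0.4512358599550667, array([1.4005, 0.483 , 0.9031]))
scene 157 c [462.9514 197.9856] [49.8445 26.4004] z 0.05755369218319582 pol 0.08672815952282822 168.70566369233813
scene 506 c [474.3776 112.993 ] [54.4098 58.479 ] z 0.0590356794567352 pol 0.10022579257418701 222.72946301263462
scene 573 c [569.9244  80.8508] [55.49   57.2689] z 0.05903863560923624 pol 0.10252088326738093 282.34823202257746
scene 268 c [652.6595 136.0213] [54.3071 27.1891] z 0.05836635210000437 pol 0.11391534853757089 336.74378918898464
top 556 c [569.3235  83.6531] [54.3826 54.6882] z 0.057869694893069465 pol 0.09965491841760152 282.3552968571723
top 371 c [479.437  105.2717] [55.484  34.0068] z 0.057775819041777796 pol 0.1021551373047516 227.84288306771498
```

View pics/s11.png

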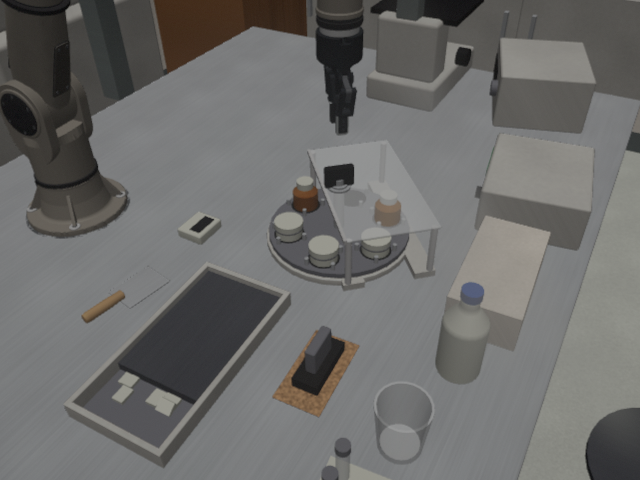

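Request:
jog_arm(motion=[[82,-0.03,-0.026,0,0],[82,-0.06,-0.052,0,0],[82,-0.074,-0.065,-0.02,0],[82,-0.074,-0.065,-0.06,0],[82,-0.074,-0.065,-0.1,0],[82,-0.074,-0.065,-0.13,0],[82,-0.074,-0.065,-0.14,0],[82,-0.074,-0.065,-0.14,0]])

```text
time_s: 21.45
ee_pos: [0.475, 0.1149, 0.1042]
eef_rot: [-0.645, 0.646, -0.289, 0.288]
force: [1.1, 0.5, 0.3]
gripper_width: 0.82
```

Run:
```python
from h import *
print(tool());p=shot('scene','s12')[0]
cv2.imwrite('pics/s12b.png',cv2.resize(p[100:320,200:440,::-1],None,fx=3,fy=2.7,interpolation=cv2.INTER_CUBIC))
```

```text
(21.45, array([0.475 , 0.1149, 0.1042]), np.float64(-48.18671506488594), 0.820213880973365, array([1.0989, 0.5095, 0.3141]))
```

View pics/s12b.png

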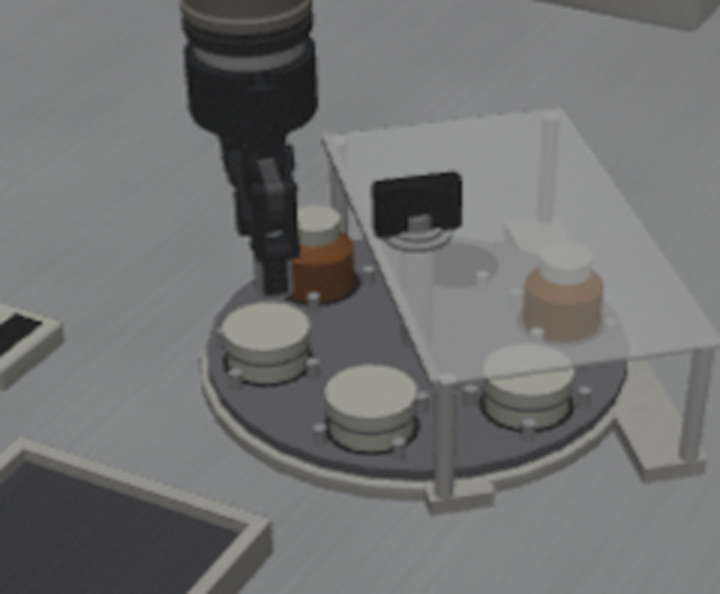

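Request:
jog_arm(motion=[[82,-0.001,-0.001,-0.03,0],[82,-0.001,-0.001,-0.055,0],[82,-0.001,-0.001,-0.065,0],[82,-0.001,-0.001,-0.066,0],[60,-0.001,-0.001,-0.066,0],[50,-0.001,-0.001,-0.066,0],[40,-0.001,-0.001,-0.066,0],[40,-0.001,-0.001,-0.066,0],[40,-0.001,-0.001,-0.066,0]], grip_force=50)

```text
time_s: 22.4
ee_pos: [0.4764, 0.115, 0.0406]
eef_rot: [0.646, -0.645, 0.287, -0.29]
force: [0.2, -0.6, 5.9]
gripper_width: 0.63
```

Request:
jog_arm(motion=[[40,0,0,0.01,0],[40,0,0,0.03,0],[40,0,0,0.06,0],[40,0,0,0.08,0]])

```text
time_s: 22.8
ee_pos: [0.4749, 0.1146, 0.1209]
eef_rot: [0.646, -0.645, 0.288, -0.289]
force: [0.1, -0.1, -0.1]
gripper_width: 0.632
```

Run:
```python
from h import *
print(tool());p=shot('scene','s13')[0]
cv2.imwrite('pics/s13b.png',cv2.resize(p[100:320,200:440,::-1],None,fx=3,fy=2.7,interpolation=cv2.INTER_CUBIC))
```

```text
(22.8, array([0.4749, 0.1146, 0.1209]), np.float64(-48.1547281052938), 0.6315592144230683, array([ 0.0815, -0.1264, -0.13  ]))
```

View pics/s13b.png

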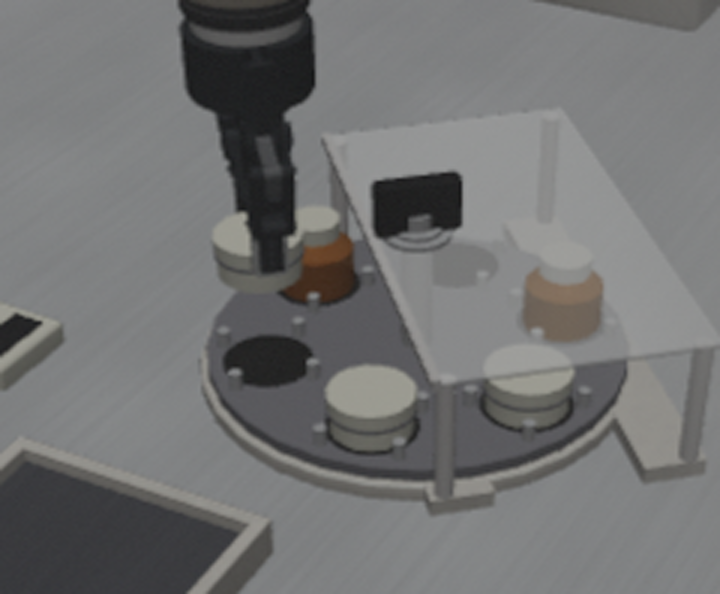

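Request:
jog_arm(motion=[[40,0.001,-0.03,0,5],[40,0.002,-0.07,0,11],[40,0.003,-0.11,0,17],[40,0.004,-0.15,0,23],[40,0.005,-0.19,0,29],[40,0.006,-0.23,0,35],[40,0.007,-0.27,0,41],[40,0.008,-0.31,0,47],[40,0.008,-0.341,-0.02,50],[40,0.008,-0.341,-0.04,50]])

```text
time_s: 23.85
ee_pos: [0.4815, -0.2346, 0.0786]
eef_rot: [-0.705, 0.709, 0.008, -0.008]
force: [-0.0, -0.5, -2.3]
gripper_width: 0.634
```

Run:
```python
from h import *
print(tool());shot('scene','s14')
dishes('scene',.07,.12,(.38,.6,-.33,-.03))
```

```text
(23.85, array([ 0.4815, -0.2346,  0.0786]), np.float64(1.3006477690206975), 0.6336211898840561, array([-0.0005, -0.4519, -2.2581]))
scene 1264 c [ 478.0576 -237.8702] [44.581  83.8953] z 0.0929647971895284 pol 0.4246695453965114 260.5202789061824
```

View pics/s14.png

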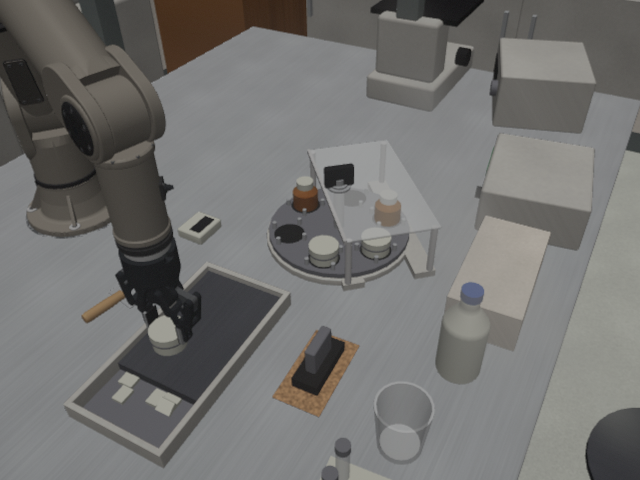

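Request:
jog_arm(motion=[[40,0.001,0.004,-0.015,0.5],[40,0.001,0.004,-0.03,0.5],[40,0.001,0.004,-0.038,0.5],[40,0.001,0.004,-0.041,0.5],[40,0.001,0.004,-0.0425,0.5],[40,0.001,0.004,-0.0425,0.5]])

```text
time_s: 24.55
ee_pos: [0.4839, -0.2227, 0.0367]
eef_rot: [-0.707, 0.707, 0.015, -0.014]
force: [-0.2, 0.2, -0.9]
gripper_width: 0.638
```

Request:
jog_arm(motion=[[40,0,0,-0.0015,0],[40,0,0,-0.002,0],[40,0,0,-0.002,0],[80,0,0,-0.002,0],[80,0,0,-0.002,0],[80,0,0,-0.002,0],[80,0,0,0.02,0],[80,0,0,0.06,0],[80,0,0,0.1,0],[80,0,0,0.14,0]])

```text
time_s: 25.55
ee_pos: [0.4831, -0.2224, 0.1774]
eef_rot: [0.707, -0.707, -0.014, 0.015]
force: [1.0, -0.4, 0.2]
gripper_width: 0.801
```

Request:
jog_arm(motion=[[50,0.01,0.04,0.03,-5.5],[50,0.02,0.09,0.07,-11],[50,0.03,0.14,0.075,-17],[50,0.04,0.19,0.075,-23],[50,0.045,0.24,0.075,-29],[50,0.05,0.29,0.075,-35],[50,0.055,0.34,0.075,-41],[50,0.06,0.38,0.075,-47],[50,0.065,0.404,0.075,-50],[50,0.065,0.404,0.075,-50]])

```text
time_s: 26.55
ee_pos: [0.5468, 0.1891, 0.2508]
eef_rot: [0.65, -0.647, 0.283, -0.281]
force: [0.5, 0.4, 0.5]
gripper_width: 0.503
```

Run:
```python
from h import *
print(tool());shot('scene','s15')
dishes('scene',.043,.06,(.38,.6,-.33,-.03))
dishes('top',.043,.06,(.38,.6,-.33,-.03))
f=None
p,d=shot('top');C=cloud('top',d)
x,y=proj('top',[[.548,.181,.165]])[0].astype(int)
```

```text
(26.55, array([0.5468, 0.1891, 0.2508]), np.float64(-47.06825671445042), 0.5033407264405338, array([0.5106, 0.3731, 0.5369]))
scene 931 c [ 484.4741 -225.3264] [55.6581 57.4423] z 0.05284444846523715 pol 0.41126232202844354 261.11419190853314
top 592 c [ 483.6026 -222.9905] [54.924  53.8225] z 0.051915823025238825 pol 0.4090909101439525 260.94306013197956
```

View pics/s15.png

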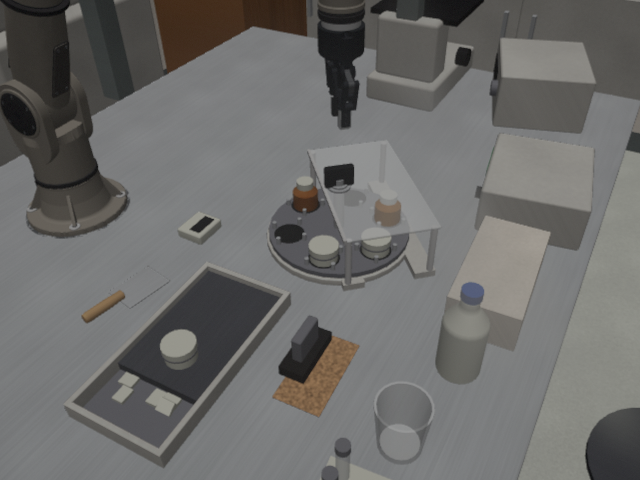

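Run:
```python
from h import *
tilt(.01,.05);scr();scr(n='top')
```

```text
none
grip 0.81 (array([ 649.8577, -119.4713]), array([18.3846, 61.3263]), 2.9011971950531006) 0.06920583611225573
block (array([ 650.2866, -118.4225]), array([ 45.3081, 103.0652]), 1.451839566230774) 0.02371863730279394
grip 0.65 (array([ 649.5428, -116.7415]), array([18.9167, 60.2941]), 1.9111863374710083) 0.06860659825986003
block (array([ 649.0942, -116.9128]), array([ 44.3886, 100.4305]), 2.6624999046325684) 0.022990076572156917
```

Request:
jog_arm(motion=[[55,0.01,-0.03,0,5.5],[55,0.02,-0.07,0,11],[55,0.035,-0.11,0,17],[55,0.045,-0.15,-0.02,23],[55,0.06,-0.19,-0.04,29],[55,0.075,-0.23,-0.07,35],[55,0.09,-0.27,-0.1,41],[55,0.103,-0.307,-0.12,47],[55,0.103,-0.307,-0.13,49.6],[55,0.103,-0.307,-0.13,49.6]])

```text
time_s: 28.05
ee_pos: [0.6496, -0.1285, 0.118]
eef_rot: [0.707, -0.707, -0.008, 0.012]
force: [0.4, 0.9, -0.4]
gripper_width: 0.549
```

Run:
```python
from h import *
print(tool());scr()
```

```text
(28.05, array([ 0.6496, -0.1285,  0.118 ]), np.float64(1.667072579720899), 0.5494449433419508, array([ 0.3733,  0.9484, -0.3724]))
grip 0.96 (array([ 649.8901, -119.4737]), array([18.7455, 60.108 ]), 2.5017354488372803) 0.0691194447281069
block (array([ 649.7896, -118.4552]), array([ 45.0093, 103.2442]), 2.0825629234313965) 0.02362783481154279
block (array([606.4213, 183.3267]), array([166.268 , 228.7045]), 28.84547996520996) 0.027047824059654033
```

Request:
jog_arm(motion=[[55,0,0,-0.01,0.8],[55,0,0,-0.02,0.8],[55,0,0,-0.02,0.8]])

```text
time_s: 28.45
ee_pos: [0.6501, -0.1246, 0.0995]
eef_rot: [0.707, -0.707, -0.016, 0.019]
force: [-0.0, 0.3, 0.8]
gripper_width: 0.552
```

Now down (y +6 mm), grip, lift.

Request:
jog_arm(motion=[[55,0,0.006,-0.03,0],[55,0,0.006,-0.055,0],[55,0,0.006,-0.06,0],[55,0,0.006,-0.06,0],[20,0,0.006,-0.06,0],[5,0,0.006,-0.06,0],[5,0,0.006,-0.06,0],[5,0,0.006,-0.058,0],[5,0,0.006,-0.05,0],[5,0,0.006,-0.045,0]], grip_force=80)

```text
time_s: 29.45
ee_pos: [0.6516, -0.1197, 0.0568]
eef_rot: [-0.707, 0.707, 0.017, -0.017]
force: [0.8, 0.2, -2.1]
gripper_width: 0.195
```

Run:
```python
from h import *
print(tool());tilt(.02,.06)
```

```text
(29.45, array([ 0.6516, -0.1197,  0.0568]), np.float64(2.7301750712213653), 0.19456714003858294, array([ 0.82  ,  0.2336, -2.1001]))
0.7 551 1210 slope [-0.0134  0.0061] (array([ 651.7952, -119.1962]), array([ 44.3068, 100.1999]), 2.143054246902466) z 0.03770672767529853
```

Request:
jog_arm(motion=[[5,0.01,-0.004,0,0],[5,0.02,-0.008,0,0],[5,0.027,-0.011,0,0.5],[5,0.027,-0.011,-0.006,0.5],[5,0.027,-0.011,-0.012,0.5],[5,0.027,-0.011,-0.014,0.5],[5,0.027,-0.011,-0.014,0.5],[50,0.027,-0.011,-0.014,0.5],[50,0.027,-0.011,-0.014,0.5],[50,0.027,-0.011,-0.014,0.5]])

```text
time_s: 30.55
ee_pos: [0.6782, -0.1305, 0.0417]
eef_rot: [0.707, -0.707, -0.02, 0.02]
force: [-0.2, -0.7, -0.4]
gripper_width: 0.497
```

Request:
jog_arm(motion=[[50,0,0,0.03,0],[50,0,0,0.08,0],[50,0,0,0.12,0],[50,-0.01,0.04,0.16,-6],[50,-0.02,0.08,0.2,-12],[50,-0.04,0.12,0.21,-18],[50,-0.06,0.16,0.21,-24],[50,-0.08,0.2,0.21,-30],[50,-0.1,0.24,0.21,-36],[50,-0.12,0.28,0.21,-42]])

```text
time_s: 31.55
ee_pos: [0.5572, 0.1511, 0.2522]
eef_rot: [0.667, -0.667, 0.236, -0.236]
force: [1.3, -0.0, -0.4]
gripper_width: 0.501
```

Run:
```python
from h import *
print(tool());scr();scr(n='top');shot('scene','s16')
for n in('scene','top'):
    p,d=shot(n);C=cloud(n,d);S=C[(d>0)&(p.max(-1)<45)]
    T=S[(S[:,2]>.158)&(S[:,2]<.175)&(np.hypot(S[:,0]-.548,S[:,1]-.181)<.04)]
    if len(T)>5: print(len(T),rect(T))
```

```text
(31.55, array([0.5572, 0.1511, 0.2522]), np.float64(-38.99121875252339), 0.5008260388968826, array([ 1.26  , -0.0456, -0.3556]))
grip 0.6 (array([ 678.2177, -129.0701]), array([18.5824, 61.4741]), 3.4192445278167725) 0.06921775299788249
block (array([ 677.9185, -129.7885]), array([ 45.287 , 101.6948]), 3.604762554168701) 0.02374169591280263
grip 0.55 (array([569.8127,  81.2301]), array([52.8563, 54.6758]), 9.918950080871582) 0.05997398704841196
block (array([570.3614, 100.6577]), array([87.993 , 56.2799]), 78.53515625) 0.028264548724496866
grip 0.55 (array([ 678.285 , -127.1149]), array([18.9905, 59.6185]), 3.632885217666626) 0.06831486154283062
block (array([ 677.8265, -127.5959]), array([ 44.9586, 101.6016]), 3.121411085128784) 0.02296951215953675
213 (array([549.8342, 178.2704]), array([53.2927, 14.3313]), 42.31493377685547)
```

View pics/s16.png

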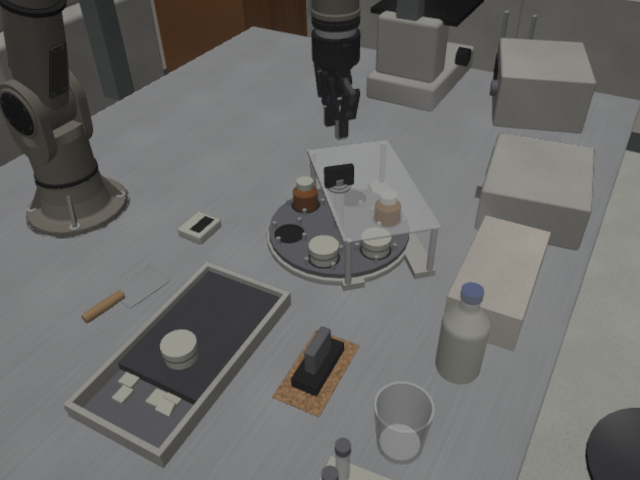

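Request:
jog_arm(motion=[[50,-0.0085,0.029,0,-8],[50,-0.0085,0.029,-0.02,-8.7],[50,-0.0085,0.029,-0.05,-8.7],[50,-0.0085,0.029,-0.06,-8.7],[50,-0.0085,0.029,-0.06,-8.7]])

```text
time_s: 32.4
ee_pos: [0.5494, 0.1761, 0.19]
eef_rot: [-0.646, 0.648, -0.287, 0.284]
force: [0.2, -1.0, -1.0]
gripper_width: 0.504
```

Request:
jog_arm(motion=[[50,-0.001,0.0035,-0.03,0.3],[50,-0.001,0.0035,-0.046,0.3],[50,-0.001,0.0035,-0.046,0.3],[25,-0.001,0.0035,-0.046,0.3],[5,-0.001,0.0035,-0.046,0.3],[5,-0.001,0.0035,-0.046,0.3],[5,-0.001,0.0035,-0.044,0.3],[5,-0.001,0.0035,-0.044,0.3]], grip_force=50)

```text
time_s: 33.2
ee_pos: [0.5504, 0.1822, 0.1483]
eef_rot: [0.649, -0.647, 0.282, -0.284]
force: [4.4, 1.8, -4.6]
gripper_width: 0.151
```

Request:
jog_arm(motion=[[5,-0.001,-0.001,0,-4],[5,-0.001,-0.001,0,-10],[5,-0.001,-0.001,0,-17],[5,-0.001,-0.001,0,-24],[5,-0.001,-0.001,0,-32],[5,-0.001,-0.001,0,-40],[5,-0.001,-0.001,0,-48],[5,-0.001,-0.001,0,-55],[5,-0.001,-0.001,0,-60],[5,-0.001,-0.001,0,-60]])

```text
time_s: 34.2
ee_pos: [0.551, 0.1794, 0.1483]
eef_rot: [-0.42, 0.417, -0.568, 0.571]
force: [8.6, -1.0, -5.3]
gripper_width: 0.149
```

Run:
```python
from h import *
print(tool());p=dishes();dishes('top')
cv2.imwrite('pics/s17.png',p[:,:,::-1])
```

```text
(34.2, array([0.551 , 0.1794, 0.1483]), np.float64(-107.35397528349625), 0.148807837696385, array([ 8.5526, -1.0174, -5.2691]))
scene 504 c [475.0931 111.739 ] [54.532  57.6713] z 0.05883431611656918 pol 0.10056095843429406 223.53099002425157
scene 569 c [570.6323  81.4754] [53.3505 58.2019] z 0.05897945640368807 pol 0.10206549124821587 282.81143762878617
scene 162 c [650.2844 134.9574] [49.9552 22.5937] z 0.0572662711730035 pol 0.11216963678571823 335.7654341997494
top 552 c [570.5894  83.8778] [54.8856 54.724 ] z 0.057959829388037135 pol 0.0997145591469487 283.0934635894026
top 499 c [477.2832 109.2892] [55.2279 44.9495] z 0.05792997685124986 pol 0.10071399375271652 225.39984883261204
```

View pics/s17.png

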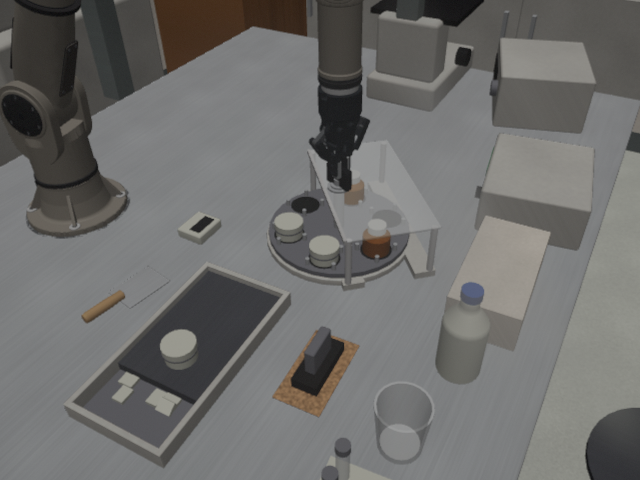

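Request:
jog_arm(motion=[[45,0,0,0.001,0],[45,0,0,0.001,0],[45,0,0,0.01,0],[45,0,0,0.05,0],[45,0,0,0.09,8],[60,-0.02,-0.02,0.09,16],[82,-0.04,-0.04,0.09,24],[82,-0.06,-0.06,0.09,32],[82,-0.076,-0.066,0.08,40],[82,-0.076,-0.066,0.05,48]])

```text
time_s: 35.3
ee_pos: [0.4726, 0.1145, 0.2017]
eef_rot: [0.617, -0.614, 0.346, -0.35]
force: [1.2, 0.6, 0.3]
gripper_width: 0.824
```

Request:
jog_arm(motion=[[82,0,0,-0.03,8],[82,0,0,-0.06,12.3],[82,0,0,-0.085,12.3],[82,0,0,-0.085,12.3],[82,0,0,-0.085,12.3]])

```text
time_s: 35.8
ee_pos: [0.4721, 0.1152, 0.1141]
eef_rot: [0.649, -0.649, 0.281, -0.281]
force: [-0.1, -0.2, 1.3]
gripper_width: 0.818
```

Run:
```python
from h import *
print(tool());p=dishes()
cv2.imwrite('pics/s18b.png',cv2.resize(p[100:320,200:440,::-1],None,fx=3,fy=2.7,interpolation=cv2.INTER_CUBIC))
```

```text
(35.8, array([0.4721, 0.1152, 0.1141]), np.float64(-46.84682953702276), 0.8183228821380356, array([-0.1449, -0.2366,  1.2783]))
scene 506 c [475.0382 111.8657] [54.4211 58.1726] z 0.05894105757808864 pol 0.10051360249755084 223.45706124775734
scene 572 c [570.4337  82.0836] [53.3352 58.3376] z 0.05894472994829283 pol 0.10142839435942652 282.7782241470245
scene 174 c [650.6258 134.785 ] [49.9275 21.3483] z 0.05710563203053524 pol 0.1125516554213632 335.75677580432796
```

View pics/s18b.png

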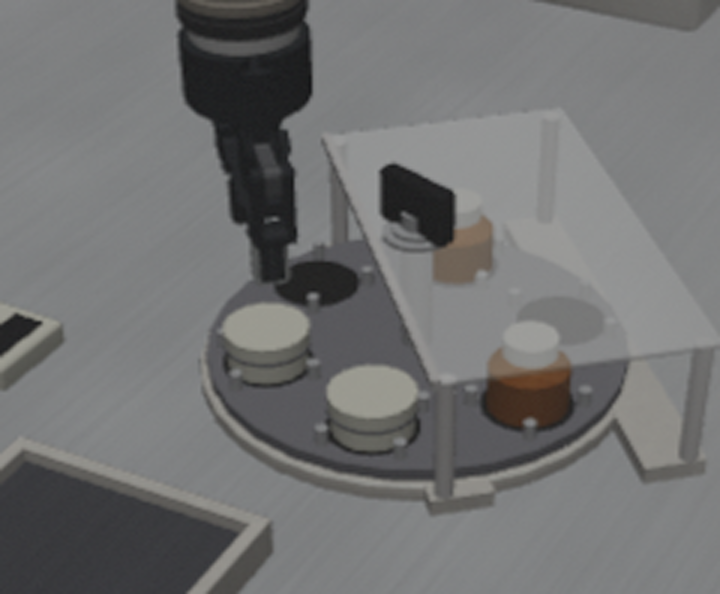

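Request:
jog_arm(motion=[[82,0.0025,-0.002,-0.03,0],[82,0.0025,-0.002,-0.06,0],[82,0.0025,-0.002,-0.075,0],[82,0.0025,-0.002,-0.076,0],[60,0.0025,-0.002,-0.076,0],[50,0.0025,-0.002,-0.076,0],[40,0.0025,-0.002,-0.076,0],[40,0.0025,-0.002,-0.076,0],[40,0.0025,-0.002,-0.076,0]])

```text
time_s: 36.75
ee_pos: [0.4765, 0.1135, 0.0392]
eef_rot: [0.65, -0.648, 0.28, -0.283]
force: [0.5, -0.9, 6.6]
gripper_width: 0.632
```

Request:
jog_arm(motion=[[40,0,0,0.01,0],[40,0,0,0.03,0],[40,0,0,0.06,0],[40,0,0,0.08,0],[40,0,0,0.08,0]])

```text
time_s: 37.25
ee_pos: [0.477, 0.1137, 0.1207]
eef_rot: [0.65, -0.647, 0.279, -0.283]
force: [1.2, 1.0, -0.7]
gripper_width: 0.637
```

Run:
```python
from h import *
print(tool());p=shot('scene','s19')[0]
cv2.imwrite('pics/s19b.png',cv2.resize(p[100:320,200:440,::-1],None,fx=3,fy=2.7,interpolation=cv2.INTER_CUBIC))
```

```text
(37.25, array([0.477 , 0.1137, 0.1207]), np.float64(-46.86900583761728), 0.6368871828609031, array([ 1.2433,  0.9846, -0.6581]))
```

View pics/s19b.png

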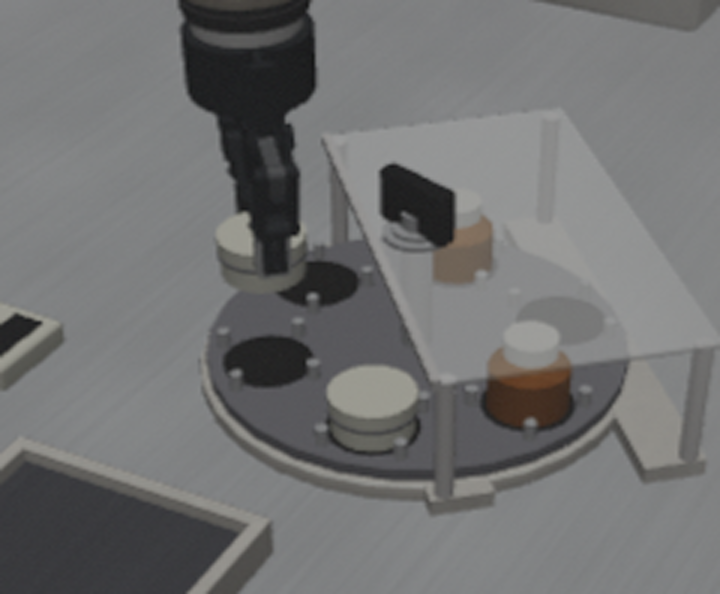

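Request:
jog_arm(motion=[[40,0.001,-0.03,0,5],[40,0.002,-0.06,0,11],[40,0.003,-0.095,0,17],[40,0.003,-0.13,0,23],[40,0.003,-0.165,0,29],[40,0.003,-0.2,0,35],[40,0.003,-0.235,0,41],[40,0.003,-0.264,-0.01,47],[40,0.003,-0.264,-0.03,48.7],[40,0.003,-0.264,-0.04,48.7]])

```text
time_s: 38.3
ee_pos: [0.4748, -0.1519, 0.0744]
eef_rot: [0.708, -0.706, -0.008, 0.012]
force: [-0.9, 0.6, -1.4]
gripper_width: 0.632
```

Request:
jog_arm(motion=[[40,0,0,-0.015,0],[40,0,0,-0.02,0],[40,0,0,-0.02,0]])

```text
time_s: 38.6
ee_pos: [0.4763, -0.1498, 0.056]
eef_rot: [0.708, -0.706, -0.011, 0.013]
force: [0.6, -0.2, -0.1]
gripper_width: 0.634
```

Request:
jog_arm(motion=[[40,0.002,-0.002,-0.01,0],[40,0.002,-0.002,-0.018,0],[40,0.002,-0.002,-0.0205,0],[40,0.002,-0.002,-0.022,0],[40,0.002,-0.002,-0.022,0]])

```text
time_s: 39.1
ee_pos: [0.4794, -0.1531, 0.035]
eef_rot: [0.707, -0.707, -0.011, 0.011]
force: [-0.6, 0.2, -0.6]
gripper_width: 0.64
```

Request:
jog_arm(motion=[[40,0,0,-0.0015,0],[40,0,0,-0.0015,0],[80,0,0,-0.001,0],[80,0,0,0,0],[80,0,0,0,0],[80,0,0,0.02,0],[80,0,0,0.06,0],[80,0,0,0.1,0],[50,0,0,0.15,0],[50,0,0,0.19,0]])

```text
time_s: 40.1
ee_pos: [0.4799, -0.1531, 0.2281]
eef_rot: [-0.707, 0.707, 0.012, -0.01]
force: [1.3, -1.2, -0.1]
gripper_width: 0.501
```

Request:
jog_arm(motion=[[50,0.01,0.04,0.02,8],[50,0.02,0.09,0.025,16],[50,0.03,0.14,0.025,24],[50,0.04,0.19,0.025,32],[50,0.045,0.24,0.025,40],[50,0.06,0.28,0.025,48],[50,0.07,0.32,0.025,56],[50,0.07,0.334,0.025,64],[50,0.07,0.334,0.025,71.2],[50,0.07,0.334,0.025,71.2]])

```text
time_s: 41.1
ee_pos: [0.5492, 0.1817, 0.2498]
eef_rot: [0.568, -0.568, -0.421, 0.421]
force: [0.1, -0.8, -0.4]
gripper_width: 0.5
```

```bash
cat >> h.py <<'E'
def knob():
    for n in('scene','top'):
        p,d=shot(n);C=cloud(n,d);S=C[(d>0)&(p.max(-1)<45)]
        T=S[(S[:,2]>.158)&(S[:,2]<.175)&(np.hypot(S[:,0]-.548,S[:,1]-.181)<.04)]
        if len(T)>5: print('knob',n,len(T),rect(T))
E
python3 - <<'E'
from h import *
print(tool());shot('scene','s20');knob();scr()
dishes('scene',.043,.06,(.38,.6,-.33,-.03))
dishes('top',.043,.06,(.38,.6,-.33,-.03))
E
```

```text
(41.1, array([0.5492, 0.1817, 0.2498]), np.float64(73.12423230708751), 0.5003286414542626, array([ 0.0507, -0.8071, -0.3672]))
knob scene 198 (array([550.7408, 178.5095]), array([17.0862, 56.5222]), 70.72364044189453)
grip 0.62 (array([ 678.5793, -130.9093]), array([18.2642, 57.7863]), 2.423321008682251) 0.06930753150191704
block (array([ 678.1481, -129.4004]), array([ 44.9188, 102.0359]), 3.4319894313812256) 0.023661956753316976
scene 803 c [ 480.1766 -155.0995] [55.0822 56.7957] z 0.052671901796010896 pol 0.3428744290636468 258.59118388233446
scene 934 c [ 484.7596 -226.1319] [55.2276 57.9694] z 0.05269904089834825 pol 0.4120142827739083 261.1707197178872
top 594 c [ 483.4719 -222.8297] [54.943  54.2851] z 0.05194872521380926 pol 0.40895271743983463 260.9214338569527
top 587 c [ 480.0039 -152.4283] [54.6019 54.9841] z 0.05198881730393494 pol 0.34029089508949373 258.47370455801
```

View pics/s20.png

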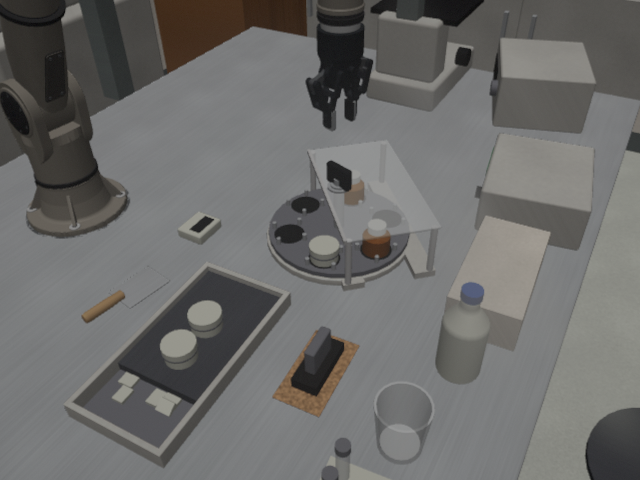

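Request:
jog_arm(motion=[[50,-0.001,-0.001,-0.04,-0.5],[50,-0.001,-0.001,-0.08,-0.5],[50,-0.001,-0.001,-0.104,-0.5],[50,-0.001,-0.001,-0.104,-0.5],[50,-0.001,-0.001,-0.104,-0.5],[25,-0.001,-0.001,-0.104,-0.5],[5,-0.001,-0.001,-0.104,-0.5],[5,-0.001,-0.001,-0.104,-0.5],[5,-0.001,-0.001,-0.102,-0.5],[5,-0.001,-0.001,-0.102,-0.5]])

```text
time_s: 42.45
ee_pos: [0.5495, 0.1799, 0.1484]
eef_rot: [-0.57, 0.571, 0.419, -0.417]
force: [1.9, -0.1, -1.3]
gripper_width: 0.152
```

Request:
jog_arm(motion=[[5,0,0,0,-4],[5,0,0,0,-10],[5,0,0,0,-17],[5,0,0,0,-24],[5,0,0,0,-32],[5,0,0,0,-40],[5,0,0,0,-48],[5,0,0,0,-55],[5,0,0,0,-60],[5,0,0,0,-60.4]])

```text
time_s: 43.45
ee_pos: [0.5486, 0.179, 0.1484]
eef_rot: [-0.703, 0.704, 0.075, -0.074]
force: [-0.2, -1.9, 0.8]
gripper_width: 0.15
```

Request:
jog_arm(motion=[[5,0,0,0,0],[45,0,0,0.001,0],[45,0,0,0.001,0],[45,0,0,0.01,0],[45,0,0,0.05,0],[45,0,0,0.09,-8],[60,-0.02,-0.02,0.09,-16],[82,-0.04,-0.04,0.09,-24],[82,-0.06,-0.06,0.09,-32],[82,-0.075,-0.067,0.08,-40]])

```text
time_s: 44.45
ee_pos: [0.4738, 0.1113, 0.2301]
eef_rot: [0.686, -0.685, 0.171, -0.174]
force: [-0.3, 0.8, -0.4]
gripper_width: 0.824
```

Run:
```python
from h import *
print(tool());p=dishes();dishes('top')
cv2.imwrite('pics/s21b.png',cv2.resize(p[100:320,200:440,::-1],None,fx=3,fy=2.7,interpolation=cv2.INTER_CUBIC))
```

```text
(44.45, array([0.4738, 0.1113, 0.2301]), np.float64(-28.31072880207866), 0.8244730729735019, array([-0.2685,  0.7537, -0.4157]))
scene 503 c [474.9984 112.7083] [57.1023 57.5434] z 0.058911388002589896 pol 0.09996493153299993 223.09077576766921
scene 188 c [578.5912  70.523 ] [50.1274 25.429 ] z 0.05787615423394353 pol 0.11463415586355431 285.47749157409464
```

View pics/s21b.png

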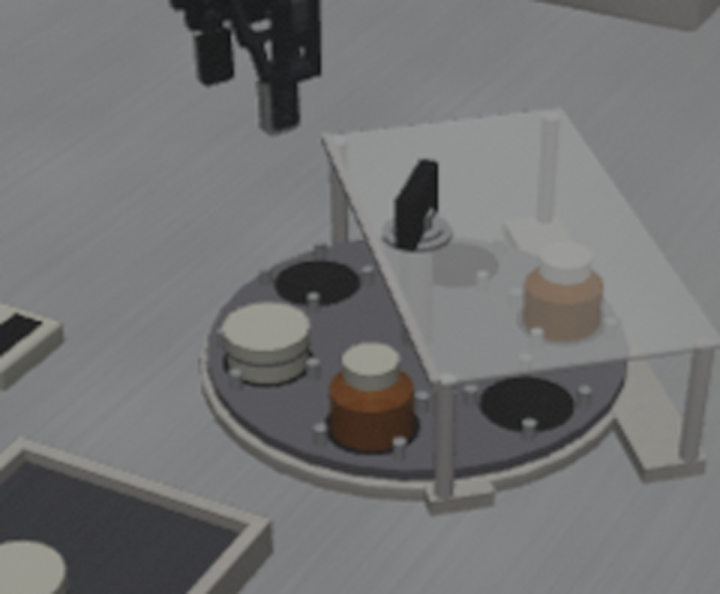

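Request:
jog_arm(motion=[[82,0.001,0.0015,-0.02,-8],[82,0.001,0.0015,-0.05,-16],[82,0.001,0.0015,-0.08,-18.7],[82,0.001,0.0015,-0.12,-18.7],[82,0.001,0.0015,-0.12,-18.7],[82,0.001,0.0015,-0.12,-18.7]])

```text
time_s: 45.15
ee_pos: [0.475, 0.1154, 0.1087]
eef_rot: [0.65, -0.65, 0.279, -0.278]
force: [0.3, 0.7, 0.9]
gripper_width: 0.822
```

Request:
jog_arm(motion=[[82,0,-0.002,-0.03,0],[82,0,-0.002,-0.055,0],[82,0,-0.002,-0.07,0],[82,0,-0.002,-0.07,0],[60,0,-0.002,-0.07,0],[50,0,-0.002,-0.07,0],[40,0,-0.002,-0.07,0],[40,0,-0.002,-0.07,0],[40,0,-0.002,-0.07,0]])

```text
time_s: 46.05
ee_pos: [0.4771, 0.1133, 0.0408]
eef_rot: [0.651, -0.648, 0.278, -0.281]
force: [-0.2, 0.6, 7.1]
gripper_width: 0.632
```

Request:
jog_arm(motion=[[40,0,0,0.01,0],[40,0,0,0.03,0],[40,0,0,0.06,0],[40,0,0,0.08,0],[40,0,0,0.08,0]])

```text
time_s: 46.55
ee_pos: [0.4773, 0.1132, 0.1221]
eef_rot: [0.651, -0.648, 0.277, -0.282]
force: [0.3, 0.7, -0.7]
gripper_width: 0.628
```

Run:
```python
from h import *
print(tool());p=shot('scene','s22')[0]
cv2.imwrite('pics/s22b.png',cv2.resize(p[100:320,200:440,::-1],None,fx=3,fy=2.7,interpolation=cv2.INTER_CUBIC))
```

```text
(46.55, array([0.4773, 0.1132, 0.1221]), np.float64(-46.561538718866565), 0.62827080961066, array([ 0.3119,  0.718 , -0.6941]))
```

View pics/s22b.png

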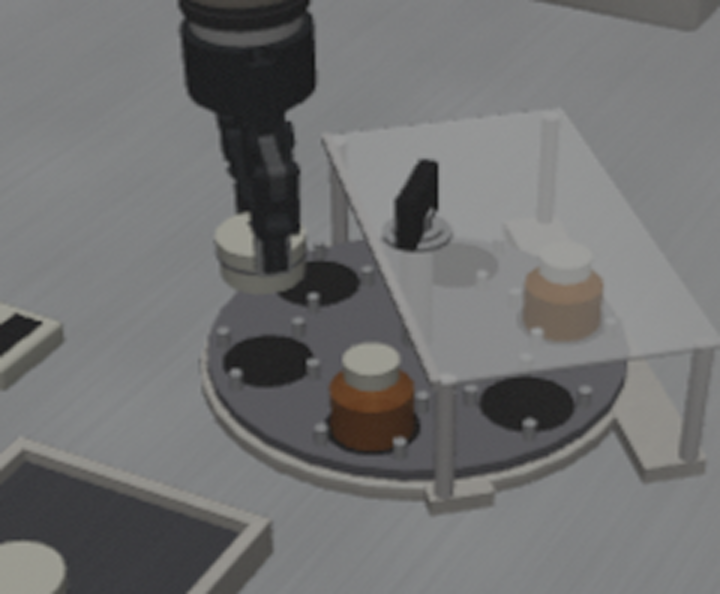

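Request:
jog_arm(motion=[[40,0,-0.025,0,6],[40,0,-0.05,0,12],[40,0,-0.075,0,18],[40,0,-0.1,0,24],[40,0,-0.125,0,30],[40,0,-0.15,0,36],[40,0,-0.175,0,42],[40,0,-0.194,-0.01,48],[40,0,-0.194,-0.03,48],[40,0,-0.194,-0.05,48]])

```text
time_s: 47.6
ee_pos: [0.4735, -0.0828, 0.0667]
eef_rot: [0.707, -0.707, -0.008, 0.008]
force: [0.4, 0.4, -0.1]
gripper_width: 0.63
```

Request:
jog_arm(motion=[[40,0,0,-0.01,0],[40,0,0,-0.015,0],[40,0,0,-0.015,0]])

```text
time_s: 47.9
ee_pos: [0.4738, -0.0814, 0.0524]
eef_rot: [0.707, -0.707, -0.008, 0.01]
force: [-0.5, 0.3, 0.4]
gripper_width: 0.631
```

Request:
jog_arm(motion=[[40,0.003,0.001,-0.01,0],[40,0.003,0.001,-0.015,0],[40,0.003,0.001,-0.017,0],[40,0.003,0.001,-0.018,0],[80,0.003,0.001,-0.018,0],[80,0.003,0.001,-0.018,0],[80,0.003,0.001,-0.017,0],[80,0.003,0.001,0.01,0],[80,0.003,0.001,0.05,0],[80,0.003,0.001,0.1,0]])

```text
time_s: 48.9
ee_pos: [0.4758, -0.0805, 0.1531]
eef_rot: [0.707, -0.707, -0.007, 0.01]
force: [1.3, -0.8, 0.4]
gripper_width: 0.798
```

Request:
jog_arm(motion=[[60,-0.05,-0.05,0.1,0],[60,-0.08,-0.1,0.12,0],[60,-0.1,-0.15,0.14,0],[60,-0.1,-0.2,0.14,0],[60,-0.12,-0.25,0.14,0],[60,-0.14,-0.3,0.14,0],[60,-0.16,-0.35,0.14,0],[60,-0.18,-0.39,0.14,0],[60,-0.18,-0.39,0.14,0]])

```text
time_s: 49.8
ee_pos: [0.3071, -0.4474, 0.2925]
eef_rot: [-0.707, 0.707, 0.009, -0.009]
force: [0.9, -0.1, 0.1]
gripper_width: 0.599
```

Run:
```python
from h import *
print(tool());shot('scene','s23');shot('top','t23');scr();scr(n='top')
dishes('scene',.043,.06,(.38,.6,-.33,-.03))
dishes('top',.043,.06,(.38,.6,-.33,-.03))
```

```text
(49.8, array([ 0.3071, -0.4474,  0.2925]), np.float64(1.4526306043912292), 0.5990412502490332, array([ 0.9431, -0.0573,  0.1347]))
grip 0.59 (array([ 678.5562, -130.5792]), array([18.9617, 60.5569]), 3.834674835205078) 0.06915223947131437
block (array([ 677.7328, -129.1633]), array([ 45.613 , 102.0341]), 3.1867194175720215) 0.02373829558567373
block (array([540.3134, 145.5857]), array([210.2978, 277.7549]), 75.56759643554688) 0.0272544756540376
grip 0.84 (array([ 678.0292, -126.9536]), array([18.8579, 59.7517]), 2.591618061065674) 0.06844286681314736
block (array([ 676.7392, -127.2279]), array([ 43.7561, 100.6799]), 5.080101490020752) 0.0229606492021414
scene 704 c [477.7811 -83.1659] [54.9635 56.9053] z 0.05267443576738021 pol 0.2733392288117904 255.11421700766505
scene 807 c [ 480.4764 -154.9743] [55.1216 56.4957] z 0.05270287947622572 pol 0.3426924884826867 258.63616709995546
scene 927 c [ 484.7778 -225.9034] [54.7028 56.5866] z 0.05277236359549676 pol 0.41178563839985793 261.16833915570396
top 591 c [ 483.5454 -222.7868] [54.2467 53.8417] z 0.051909055909680424 pol 0.40889875721740304 260.93065325184443
top 590 c [ 480.2364 -152.4104] [54.4483 54.6795] z 0.05207594541955607 pol 0.3402269622309484 258.51146338650653
top 586 c [477.6592 -80.4671] [53.8296 54.1262] z 0.05195152667738721 pol 0.2707634985809702 254.94258648743323
```

View pics/s23.png

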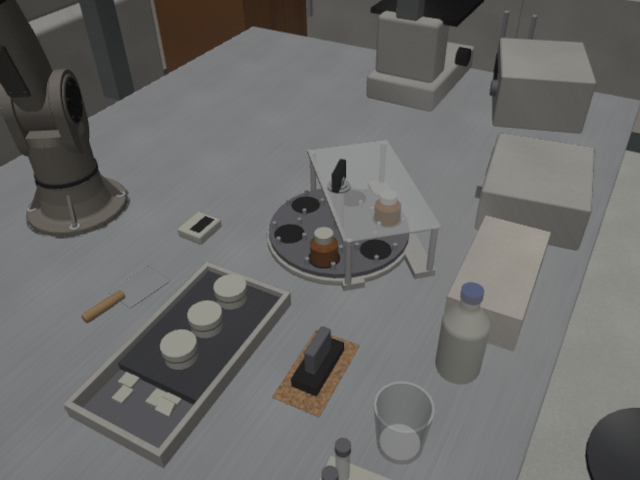

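View pics/t23.png

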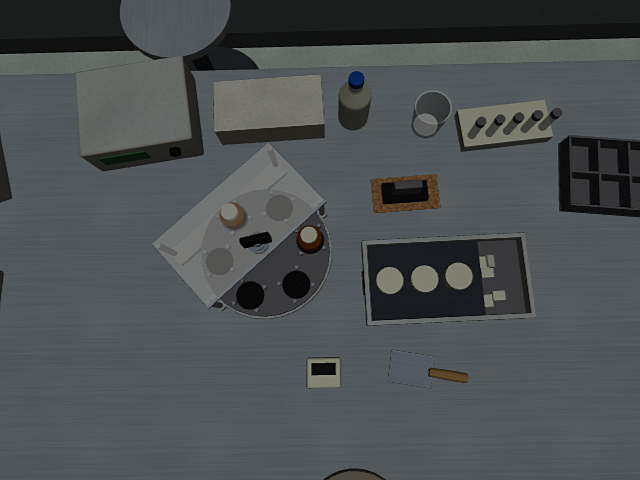

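Run:
```python
from h import *
p,d=shot('scene');C=cloud('scene',d)
O=np.array([.4806,-.161]);a=np.radians(1.8);X=np.array([np.cos(a),np.sin(a)]);Y=np.array([-X[1],X[0]])
P=(C[...,:2]-O)
px,py=P@X*1000,P@Y*1000
m=(d>0)&(p.min(-1)>110)&(abs(px)<78)&(py<-100)&(py>-208)
k,l,s,c=cv2.connectedComponentsWithStats(m.astype(np.uint8))
for i in range(1,k):
    if s[i,4]>20:
        q=l==i;print(s[i],'x',px[q].min(),px[q].max(),'y',py[q].min(),py[q].max(),'z',np.percentile(C[q][:,2],[5,50,95])*1000)
cv2.imwrite('pics/s24b.png',cv2.resize(p[350:430,90:220,::-1],None,fx=6,fy=6,interpolation=cv2.INTER_CUBIC))
```

```text
[112 372  27  31 365] x -67.38206828593779 -29.820387235479235 y -169.89771114784384 -121.85441366814156 z [ 8.6672 10.8798 13.1391]
[146 389  35  27 509] x -5.709303815302988 49.168295143146445 y -155.02580427133552 -119.71043299716914 z [ 8.6201 11.7882 19.6292]
```

View pics/s24b.png

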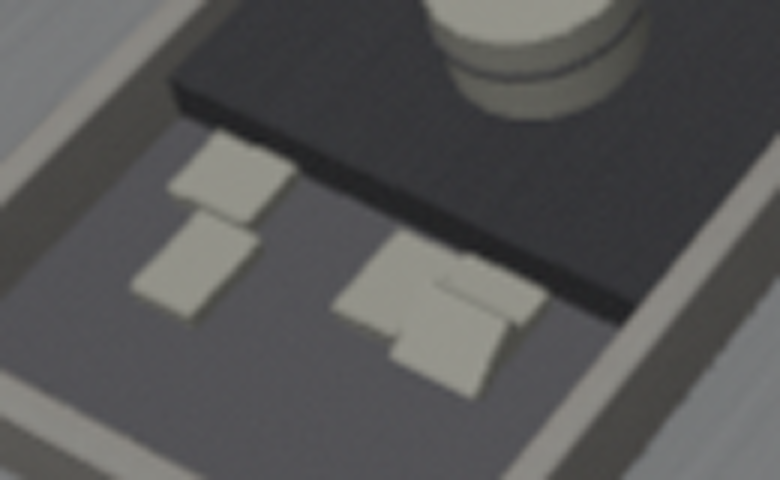

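Run:
```python
from workcell import env
print(env.hand_in())
```

```text
the job is handed in; nothing more can be done
None
```

The job is done and handed in at about 50 s of the 210 s. The hand-in gives no verdict.

**Chips:** I swept all 5 into the trough in two passes. The last picture shows the plate clear of chips. All five lie inside the trough, and one of them leans on another with its edge at about 20 mm.

**Scraper:** I stood it on the mat. It was then knocked about 3 cm aside while I was placing the first dish, so I put it back before going on. It last measured about 2 mm from the mat's centre, flat and wholly on the mat.

**Dishes:** Only 3 dishes were there; the fourth pocket without a bottle was empty. I turned each dish to the front by the knob and set it on the plate. They stand in a row along the plate, about 71 mm apart. Their lids are at 52–53 mm in both cameras, so they stand flat. Both bottles are still standing in the carousel, and nothing else on the table looks moved.

**What went wrong or disagreed:**
- **First lowering of the scraper:** its end caught the plate's side rim, giving about 33 N at the wrist and a roughly 7° tilt in the grip. I set it down, let it level and gripped it again before sweeping.
- **Knob height:** the top of the knob measured about 166 mm in both cameras against the stated 187 mm. I used the measured height and the knob grips held.

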